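Hang the second shelf bracket on a model display stand

TASK

Take the black shelf bracket that stands on the table and hang it on the bare slotted upright of the display stand, in the same rows of slots as the bracket already on the other upright: feel its claws into the slots, then press it down until it is fully home and locked, gently, without ever ramming or forcing it. Leave it hanging there, and leave the models and everything else on the table alone.

Things in the scene. Friction and masses are not known exactly. Their poses are not given: they have to be found in the camera images.
- bracket: loose black steel shelf bracket, 0.24-0.39 kg: inverted U-channel 24 mm wide (y), 140 long, 84 high over the rear 80 mm, tapering to 26 high at the tip. Origin: middle of the lower edge of its flat rear face; z up; arm runs to -x, claws stick out to +x. Stands on its lower edge. Grip it across the 24 mm from above, 40-60 mm in front of the rear face (centre of mass about 42)
- bracket_top (a point): point on the middle of the bracket's flat top, 50 mm in front of its rear face, 84 mm above its lower edge; axes as the bracket's
- claws (a point): on the bracket's rear face, midway between its upper claws at neck underside (74.5 mm above the lower edge). Four claws 3 mm thick at y=-10.5 and +10.5, lower pair 60 mm below. Each: neck 4 mm long, 5.5 high; at its end a tooth from the neck's top to 14.5 mm below its underside (20 high), reaching 7 mm from the rear face, 10 mm at its thick toe (lowest 8 mm)
- upright_bare: the bare slotted upright of the stand, fixed: aluminium channel 46 mm wide, 24 deep, 235 high, no bracket on it. Origin at table height in the plane of its front face, midway across; x points into the upright (the way to push the bracket), z up. The channel is screwed up or down in its foot: its slots stand up to 5 mm above or below nominal height; this is not measured, feel for them
- slot_row (a point): nominal middle of the lower edges of the top pair of slots of the bare upright, on its front face, 204.5 mm above the table; true height within 5 mm. Two columns at y=-10.5 and +10.5, slots 6 mm wide, 21 high, 30 apart, through a 3 mm face. The upper claws go in this row, the lower ones two rows (60 mm) below
- seat (a point): where the bracket's origin finally belongs (axes as the upright's): on the bare upright's front face, 130 mm above the table; true resting height up to 5 mm above or below. The claws go straight in (to +x) with the bracket 14.5 to 15.5 mm (about 1 mm more play by springing) above its true resting height, until its rear face meets the upright; feel for it lightly (under 10 N)
- lockstrip (a joint): how far the sprung locking strip behind the bare upright's slots is pushed back, m: 0 at rest, 0.001-0.003 while the claws' toes pass, below 0.0006 once snapped over them. It resists from about 13 mm above the resting height; passing it takes a push of 10-22 N; then the claws land hard on the slots' lower edges: stop there, over 30 N of push is forcing
- upright_taken: the other upright, 200 mm beside the bare one (on either side), with an identical black bracket already hung at the right height (fixed; arm 140 mm to -x, top 214 mm above the table). Origin and axes as for the bare upright
- stand: the stand's wooden base board (fixed), 240 x 340 mm, 18 high, carrying both uprights; origin at table height midway between the uprights in the plane of their front faces; it reaches 180 mm in front (-x) and 60 mm behind
- model_small: small white two-storey card model, about 65 x 70 x 76 mm high, loose on the stand's base board between the uprights; origin under its centre
- model_large: large white three-storey card model, about 125 x 165 x 130 mm high, on a green cutting mat; origin under its centre
- shelf_board: loose plywood shelf board 140 x 300 x 12 mm lying on the table for later; origin under its centre
- mug: blue mug, 80 mm across, 90 mm high; origin under its centre
- glue: white glue bottle with an orange cap, 44 mm across, 130 mm high, standing; origin under its centre
- scale_ruler: yellow ruler 30 x 200 x 8 mm lying flat; origin under its centre
- tape: blue roll of tape lying flat, 90 mm across, 25 mm high; origin under its centre
Mind the look-alikes: they are no part of the job. Several things have the shape of the bracket; the one meant has the colours described above.

How it is judged:
By the outcome, as a careful person would: the job done as asked, in the order asked, and still so for the second after the job is handed in, with the robot touching nothing.
It also fails if it takes over 54 s, if anything falls off the work surface, if the arm or the gripper's body presses on something with over 40 N, if the wrist force passes 120 N, or if a joint passes its speed limit or range.

ROBOT

A 6-joint arm with a two-finger parallel gripper is mounted at the origin on the work surface. World frame = base frame: x ahead of the robot, y to its left, z up, the work surface at z = 0. Lengths are in m, angles in rad, forces in N, time in s.
With the tool pointing down it reaches from about 0.25 to 0.725 m from the base axis. Payload 4 kg.
Tool frame: the origin (TCP) lies midway between the tips of the shut fingers; the grasp point (between the pads) lies pinch_z behind it (pinch_z is the distance from the TCP to the grasp point, in m); z points along the fingers, y is the direction in which the jaws open and shut (so a half turn about z gives the same grasp; the last joint's range is limited). The gripper opens to 85 mm and grips with 20 to 120 N. Pads are 22 mm wide; open, the fingers measure 114 mm over their backs; the gripper's body (76 mm by 85 mm) begins 54 mm behind the grasp point. The pads swing forward as they close: fully open they stand 13 mm farther back than shut.
Start: joints at [-1.125, 0.241, 0.005, 1.335, 0, 1.571], TCP at [0.216, -0.451, 0.231] pointing down, gripper open.
Joint ranges: [-2.72, 2.72], [-1.05, 1.87], [-1.09, 1.28], [-1.99, 2.15], [-1.42, 1.44], [-3.14, 3.14]. Speed limits (rad/s): [2.79, 2.79, 3.14, 3.14, 3.14, 3.14].

INTERFACE

Orientations are given as a unit quaternion [x, y, z, w].
In Python, from workcell import * gives the robot as it stands.
- The arm moves only by the tool move_arm, never from a script. Its argument "motion" is a list of rows, each a list of 3 entries, a list of its own where there are three numbers: the finger opening in mm, from 0 to 85.4, then the shift along the tool's x, y, z in units of 50 mm (1.0 is 50 mm), then the turn about the tool's z in units of 6 degrees (1.0 is 6 degrees). In form: [[claw, [dx, dy, dz], roll], ...]. A call has exactly 10 rows; each row is the pose to reach, as a shift and turn from the pose commanded when the call began, along the tool's axes at that moment; what a row does not reach only later rows make up. A row lasts 1/10 s, in which the tool goes at most 50 mm and 8.59 degrees, less where a joint would pass 70% of its speed; a pose out of reach is approached as far as the arm can. A call with a gripper value outside its range is refused whole. The fingers move at their own pace and stop on an object; the grip force is fixed at half the most. Time passes only in rows, so rows that repeat a pose let the fingers close, or fill a call up. It gives the time, the measured TCP pose, the force and the opening at its end, in the units of the state.
- get_obs(): the state, without advancing time (a new reading comes with each control period).
- camera(name): name is "scene" or "top" or "wrist"; returns a dict with "color" (480x640x3 uint8, red, green, blue), "fx", "fy", "cx", "cy" (pixels), "rvec" (rotation vector, rad) and "tvec" (3), from world to camera coordinates, as OpenCV has them; the wrist camera has in their place "mount" (4x4, takes a point from camera to tool coordinates, whose origin is the TCP and whose axes are the flange's). Camera axes: x right, y down, z forward; pixel columns grow to the right and rows downward; lengths in m; the calibration is good to about 2 mm. A picture is of the moment at which its call begins: read the wrist's pose just before it. There is no depth.
- job_done(): hands the job in, once; it reports no verdict.
The state is a dict: "clock": time; "joint_pos": joint angles; "joint_vel": joint speeds; "tau": joint torques, N m; "eef_pos": TCP position; "tool_rot": TCP orientation; "ft_force": force on the tool from outside, world axes, zero at the start; "ft_torque": the same for the moment, N m; "grip_width": finger opening in m.
Only numpy, scipy, OpenCV 4.12 (cv2) and the standard library are available. Lean on these libraries where they do the work, as an engineer would, in place of code of your own. Each camera call takes 0.05 s, during which the arm holds its last target.

## Working session

There is one attempt and no reset: what is moved stays moved. The work goes in short steps, Python scripts to look and compute and a tool call to move; the robot and the scene stay as the last step left them, time stands still between calls to the robot, and variables do not carry over. Pictures are saved under pics/ and viewed, and the job is handed in when it is done.

Besides the shell and the picture viewer there is one more tool, called as name(argument=value, ...) on one line, values as JSON. move_arm: Moves the arm, as the interface text tells. Its arguments: {"type":"object","properties":{"motion":{"type":"array","items":{"type":"array"}}},"required":["motion"]}

```bash
ls; mkdir -p pics; python3 - <<'E'
from workcell import *
import cv2
for n in ["scene","top"]:
    c=camera(n); cv2.imwrite(f"pics/{n}0.png",c["color"][:,:,::-1]); print(n,{k:v for k,v in c.items() if k!="color"})
print(get_obs())
try: print(pinch_z)
except Exception as e: print(e)
E
```

```text
pics
scene {'fx': 580.6122471778815, 'fy': 580.6122471778815, 'cx': 316.94172056780803, 'cy': 237.58758624772696, 'rvec': array([ 2.37564233,  0.81555425, -0.25187383]), 'tvec': array([-0.43326298, -0.18585682,  1.76215311])}
top {'fx': 540.4817495118722, 'fy': 540.4817495118722, 'cx': 328.5971644252186, 'cy': 242.0706602199357, 'rvec': array([ 2.16921179, -2.1475442 ,  0.13045657]), 'tvec': array([0.02805657, 0.5308681 , 1.91744296])}
{'clock': 0.1, 'joint_pos': array([-1.12498781e+00,  2.41298172e-01,  3.84587515e-03,  1.33519342e+00,
       -1.78818906e-06,  1.57081577e+00]), 'joint_vel': array([ 0.00338687, -0.00368461,  0.00150387, -0.00078267, -0.00167372,
        0.00062685]), 'tau': array([ 5.77100036e-04, -3.73138404e+01,  2.53009236e+01,  1.08672091e-02,
        5.58488875e-05, -7.83970563e-06]), 'eef_pos': array([ 0.21534789, -0.45061796,  0.2305167 ]), 'tool_rot': array([ 9.75261271e-01,  2.21053383e-01, -2.05296277e-04, -9.01616772e-04]), 'ft_force': array([ 0.58154814,  0.32396976, -0.24052719]), 'ft_torque': array([-0.00490878,  0.04642264,  0.01879683]), 'grip_width': 0.08545136750000909}
0.0187
```

View pics/scene0.png

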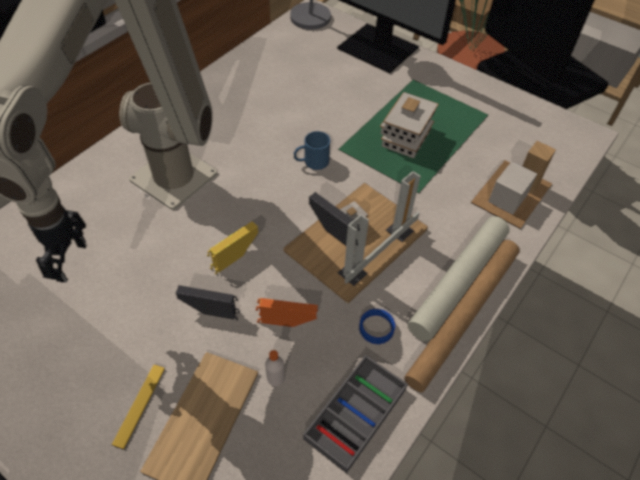

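View pics/top0.png

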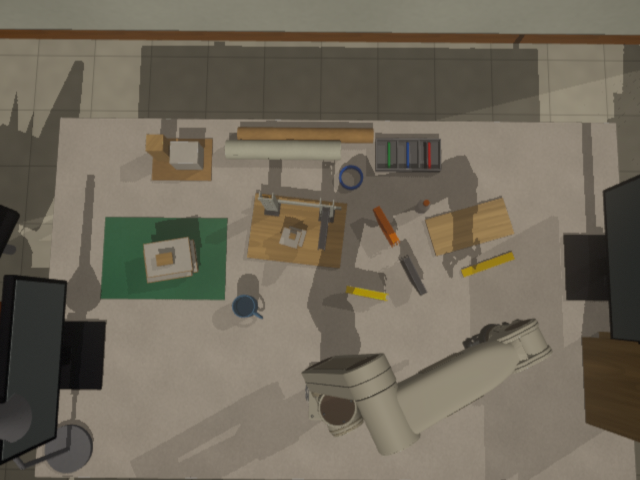

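Black brackets: the loose one at scene (207,302) / top (412,275); the hung one at scene (330,215) / top (323,228). The yellow one at top (367,293) and the orange one at top (385,226) are look-alikes. I'll check this in enlarged crops.

```bash
cat > h.py <<'E'
from workcell import *
import numpy as np, cv2
from scipy.spatial.transform import Rotation as R
def cam(c):
    if "mount" in c:
        o=get_obs() ; raise SystemExit
    K=np.array([[c["fx"],0,c["cx"]],[0,c["fy"],c["cy"]],[0,0,1]])
    return K,cv2.Rodrigues(c["rvec"])[0],c["tvec"]
def proj(c,p):
    K,Rm,t=cam(c); q=K@(Rm@np.array(p,float).reshape(-1,3).T+t[:,None]); return (q[:2]/q[2]).T
def onz(c,uv,z):
    K,Rm,t=cam(c); o=-Rm.T@t; d=Rm.T@np.linalg.inv(K)@np.array([uv[0],uv[1],1.]); return o+d*(z-o[2])/d[2]
E
cat > crop.py <<'E'
import cv2,sys
f,x0,y0,w,h,s,o=sys.argv[1:]
x0,y0,w,h,s=map(int,(x0,y0,w,h,s))
im=cv2.imread(f)[y0:y0+h,x0:x0+w]; cv2.imwrite(o,cv2.resize(im,None,fx=s,fy=s,interpolation=cv2.INTER_CUBIC))
E
python3 crop.py pics/top0.png 240 180 200 130 4 pics/tc.png; python3 crop.py pics/scene0.png 170 165 260 170 3 pics/sc.png
```

```text
(no output)
```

View pics/tc.png

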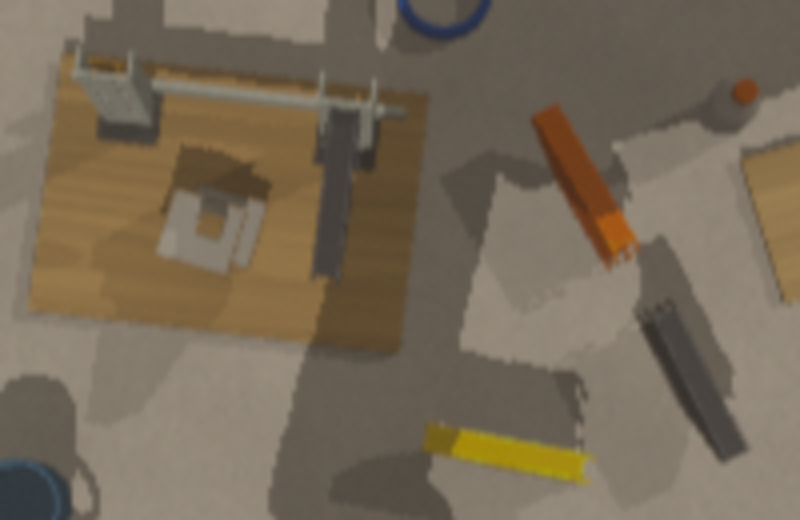

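View pics/sc.png

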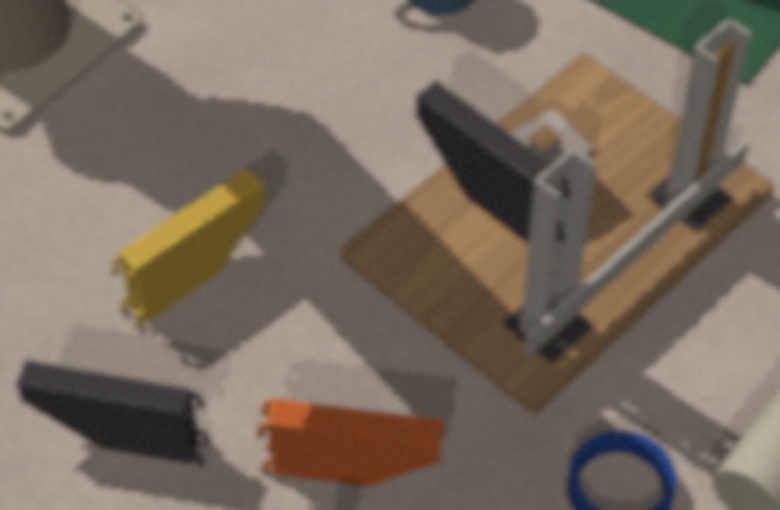

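```bash
python3 - <<'E'
from h import *
c=camera("top"); s=camera("scene")
g=cv2.cvtColor(c["color"],cv2.COLOR_RGB2HSV)
m=((g[...,2]<85)&(g[...,1]<60)).astype(np.uint8)
for nm,(x0,y0,x1,y1) in dict(loose=(395,250,432,300),hung=(312,205,332,252)).items():
    mm=np.zeros_like(m); mm[y0:y1,x0:x1]=m[y0:y1,x0:x1]
    print(nm,mm.sum(),cv2.minAreaRect(cv2.findNonZero(mm)))
f=lambda u,v:(240+u/4,180+v/4)
for nm,uv,z in [("rearL",(642,320),.084),("rearR",(672,305),.084),("frontL",(722,460),.084),("frontR",(747,447),.084),
  ("bareTL front",(92,78),.235),("bareTR front",(135,82),.235),("takTL",(322,105),.235),("takTR",(372,110),.235),
  ("hungRearL",(330,110),.214),("hungRearR",(356,112),.214),("hungfrontL",(313,275),.214),("hungfrontR",(338,278),.214),
  ("baseFL",(28,312),.018),("baseFR",(400,352),.018),("baseBR",(428,95),.018),("baseBL",(64,52),.018)]:
    print(nm,onz(c,f(*uv),z).round(4))
print("tcp px",proj(s,[.215,-.45,.23]))
im=c["color"][:,:,::-1].copy()
E
python3 crop.py pics/top0.png 250 185 80 60 10 pics/tc2.png;python3 crop.py pics/top0.png 390 245 50 60 10 pics/tc3.png
```

```text
loose 370 ((412.2000732421875, 274.9000244140625), (42.0380744934082, 9.391485214233398), 63.43495178222656)
hung 311 ((325.0, 228.0), (42.0, 12.0), 90.0)
rearL [ 0.4636 -0.2187  0.084 ]
rearR [ 0.477  -0.2451  0.084 ]
frontL [ 0.3425 -0.2874  0.084 ]
frontR [ 0.3539 -0.3092  0.084 ]
bareTL front [0.6435 0.2484 0.235 ]
bareTR front [0.6406 0.2133 0.235 ]
takTL [0.623  0.0607 0.235 ]
takTR [0.6193 0.0199 0.235 ]
hungRearL [0.6229 0.0544 0.214 ]
hungRearR [0.6215 0.033  0.214 ]
hungfrontL [0.4861 0.0667 0.214 ]
hungfrontR [0.4838 0.0463 0.214 ]
baseFL [0.4712 0.3283 0.018 ]
baseFR [ 0.4383 -0.0087  0.018 ]
baseBR [ 0.6745 -0.0326  0.018 ]
baseBL [0.7113 0.302  0.018 ]
tcp px [[ 75.54329154 266.25190693]]
```

View pics/tc2.png

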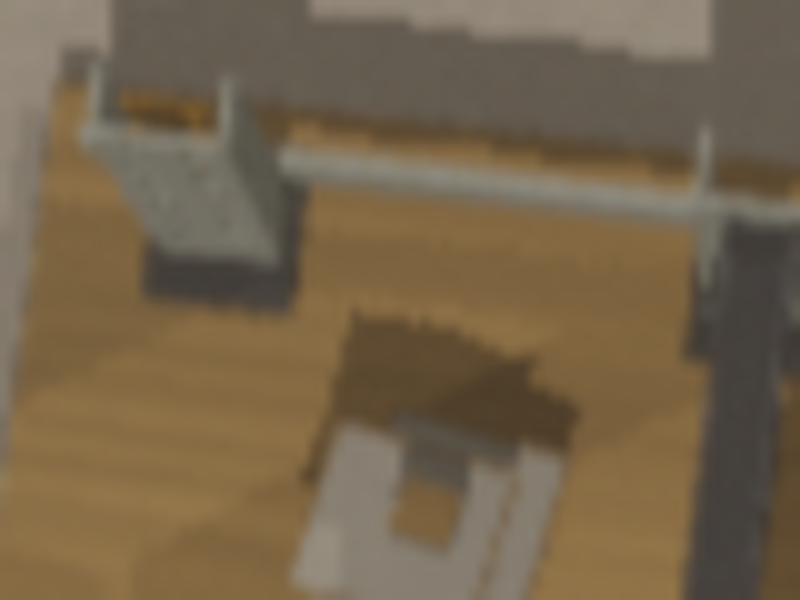

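View pics/tc3.png

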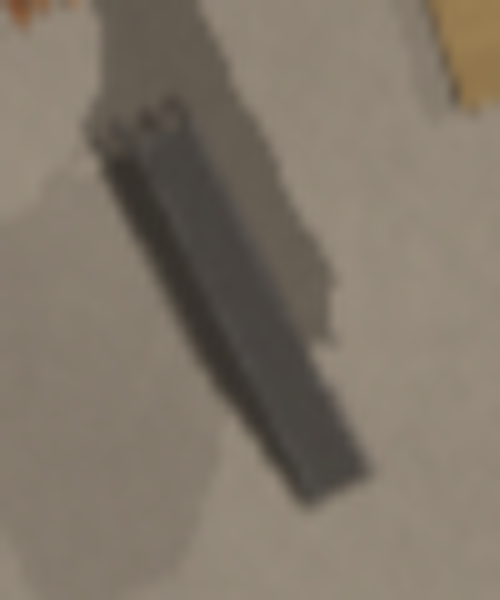

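```bash
cat >> h.py <<'E'
def wcam():
    o=get_obs(); c=camera("wrist")
    T=np.eye(4); T[:3,:3]=R.from_quat(o["tool_rot"]).as_matrix(); T[:3,3]=o["eef_pos"]
    M=np.linalg.inv(T@c["mount"]); c["rvec"]=cv2.Rodrigues(M[:3,:3])[0]; c["tvec"]=M[:3,3]; m=c.pop("mount"); c["M"]=m
    return o,c
def totool(o,p):
    "shift in units of 50mm from measured pose to world point p"
    return R.from_quat(o["tool_rot"]).inv().apply(np.array(p)-o["eef_pos"])/0.05
E
python3 - <<'E'
from h import *
c=camera("top")
P={n:onz(c,uv,.084) for n,uv in dict(rl=(404.3,259.5),rr=(409,257.2),fl=(420.5,295.5),fr=(427,292.5)).items()}
for k,v in P.items(): print(k,v.round(4))
r=(P['rl']+P['rr'])/2; f=(P['fl']+P['fr'])/2; d=r-f
print("len",np.linalg.norm(d),"yaw",np.degrees(np.arctan2(d[1],d[0])))
u=d/np.linalg.norm(d); g=r-u*.05; print(g)
o,w=wcam(); print(w["M"].round(4),w["fx"],w["cx"],w["cy"])
print("tool",R.from_quat(o["tool_rot"]).as_matrix().round(3))
print("hover shift",totool(o,[g[0],g[1],.2]).round(3))
for nm,uv in [("bareL",(258.2,198.5)),("bareR",(272.8,199.2))]: print(nm,onz(c,uv,.235))
cv2.imwrite("pics/w0.png",w["color"][:,:,::-1])
E
```

```text
rl [ 0.4655 -0.232   0.084 ]
rr [ 0.4737 -0.2485  0.084 ]
fl [ 0.3407 -0.2874  0.084 ]
fr [ 0.3513 -0.31    0.084 ]
len 0.13670254940059348 yaw 25.29645364211152
[ 0.4244162  -0.26164787  0.084     ]
[[ 3.000e-04 -9.530e-01 -3.030e-01  7.750e-02]
 [ 1.000e+00  2.000e-04  4.000e-04  2.000e-04]
 [-3.000e-04 -3.030e-01  9.530e-01 -1.426e-01]
 [ 0.000e+00  0.000e+00  0.000e+00  1.000e+00]] 405.7867903791724 308.5364099972326 239.50285379099543
tool [[ 0.902  0.431 -0.   ]
 [ 0.431 -0.902  0.001]
 [ 0.    -0.001 -1.   ]]
hover shift [ 5.402 -1.612  0.619]
bareL [0.64667482 0.26415205 0.235     ]
bareR [0.64482995 0.2164813  0.235     ]
```

The loose bracket is at about (0.424,-0.262) with yaw 25.3°. The tool's yaw already matches it (25.5°), so I'll hover there.

move_arm(motion=[[85, [0.9, -0.27, 0], 0], [85, [1.8, -0.54, 0], 0], [85, [2.7, -0.8, 0.1], 0], [85, [3.6, -1.07, 0.2], 0], [85, [4.4, -1.3, 0.3], 0], [85, [5.0, -1.5, 0.3], 0], [85, [5.3, -1.6, 0.3], 0], [85, [5.4, -1.61, 0.3], 0], [85, [5.4, -1.61, 0.3], 0], [85, [5.4, -1.61, 0.3], 0]])

```text
clock: 1.3
eef_pos: [0.4239, -0.2627, 0.2163]
tool_rot: [0.975, 0.221, -0.0, 0.0]
ft_force: [-0.3, -0.3, 0.2]
grip_width: 0.0854
```

```bash
python3 - <<'E'
from h import *
o,w=wcam(); print(o["eef_pos"],o["ft_force"])
cv2.imwrite("pics/w1.png",w["color"][:,:,::-1])
E
```

```text
[ 0.42392354 -0.26267946  0.21626646] [-0.28384103 -0.33797087  0.15638514]
```

View pics/w1.png

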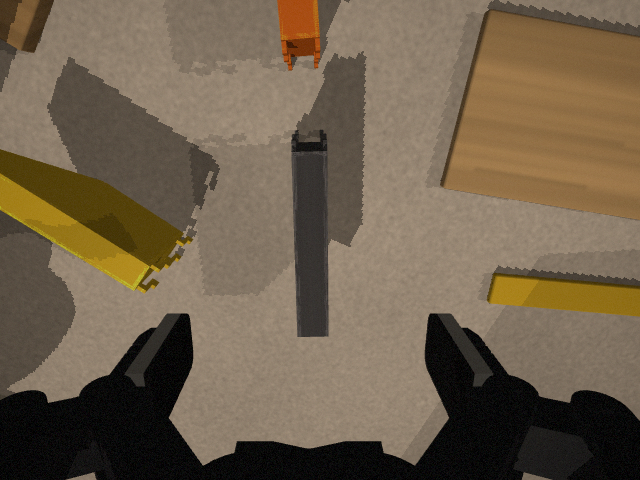

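Wrist view: the black bracket's top face runs from its rear edge at (293–327,151) to its front edge at (297–328,336). The claws are at rows 130–145.

```bash
python3 - <<'E'
from h import *
o,w=wcam()
P=[onz(w,uv,.084) for uv in [(292.5,151),(327.5,151),(297,336.5),(328.5,336.5)]]
for p in P: print(p.round(4))
r=(P[0]+P[1])/2; f=(P[2]+P[3])/2; d=r-f; print(np.linalg.norm(d),np.linalg.norm(P[0]-P[1]),np.linalg.norm(P[2]-P[3]),"yaw",np.degrees(np.arctan2(d[1],d[0])), "tool yaw",np.degrees(R.from_quat(o["tool_rot"]).as_matrix()[1,0]))
g=r-d/np.linalg.norm(d)*.05; print(g, totool(o,[g[0],g[1],.043]))
E
```

```text
[ 0.4661 -0.2312  0.084 ]
[ 0.4761 -0.2522  0.084 ]
[ 0.3404 -0.2931  0.084 ]
[ 0.3508 -0.315   0.084 ]
0.14011138544134807 0.023271003448662717 0.02424250802804928 yaw 26.406860885325656 tool yaw 24.63058246829716
[ 0.42631483 -0.2639502   0.084     ] [0.03685435 0.04243197 3.46649245]
```

move_arm(motion=[[85, [0.02, 0.02, 0.8], -0.15], [85, [0.04, 0.04, 1.6], -0.15], [85, [0.04, 0.04, 2.3], -0.15], [85, [0.04, 0.04, 2.9], -0.15], [85, [0.04, 0.04, 3.3], -0.15], [85, [0.04, 0.04, 3.5], -0.15], [85, [0.04, 0.04, 3.53], -0.15], [85, [0.04, 0.04, 3.53], -0.15], [24, [0.04, 0.04, 3.53], -0.15], [20, [0.04, 0.04, 3.53], -0.15]])

```text
clock: 2.4
eef_pos: [0.428, -0.2636, 0.041]
tool_rot: [0.974, 0.229, 0.001, 0.001]
ft_force: [-0.1, -0.1, -0.4]
grip_width: 0.0589
```

move_arm(motion=[[15, [0, 0, 0], 0], [10, [0, 0, 0], 0], [10, [0, 0, 0], 0], [10, [0, 0, 0], 0], [10, [0, 0, 0], 0], [10, [0, 0, 0], 0], [10, [0, 0, 0], 0], [10, [0, 0, -0.1], 0], [10, [0, 0, -0.4], 0], [10, [0, 0, -0.8], 0]])

```text
clock: 3.4
eef_pos: [0.4254, -0.262, 0.0784]
tool_rot: [0.974, 0.229, -0.002, -0.002]
ft_force: [0.4, 0.1, -4.6]
grip_width: 0.0236
```

```bash
python3 - <<'E'
from h import *
o,w=wcam(); print(o["eef_pos"],o["tool_rot"],o["ft_force"],o["ft_torque"],o["grip_width"])
cv2.imwrite("pics/w2.png",w["color"][:,:,::-1])
E
```

```text
[ 0.42541131 -0.26203099  0.07842179] [ 0.97350182  0.22866533 -0.00186483 -0.00170475] [ 0.35202537  0.12710219 -4.62830658] [0.00052323 0.04747821 0.00117594] 0.02357474266472916
```

View pics/w2.png

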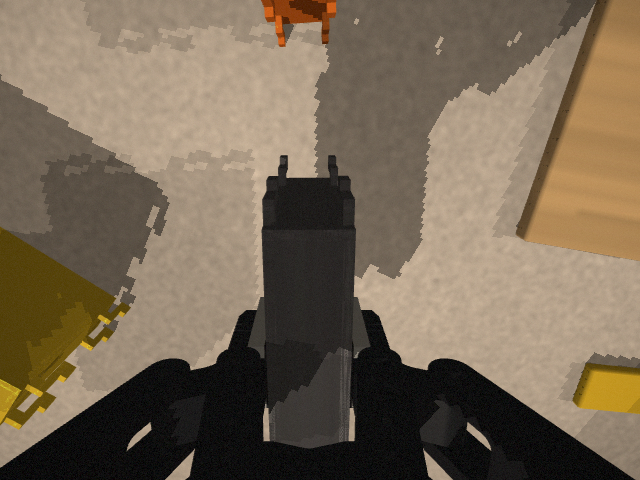

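The bracket is held and level: rear top edge at row 228 (cols 262–355), rear lower edge at row ~178, force reading −4.6 N. Next I'll work out its pose in the hand and the transfer.

```bash
cat >> h.py <<'E'
def tplane(c,uv,zt):
    "pixel -> point in tool frame at tool z = zt (wrist cam)"
    M=c["M"]; d=M[:3,:3]@np.array([(uv[0]-c["cx"])/c["fx"],(uv[1]-c["cy"])/c["fy"],1.]); o=M[:3,3]; return o+d*(zt-o[2])/d[2]
E
python3 - <<'E'
from h import *
o,w=wcam()
for uv,zt in [((262,229),-.043),((355,229),-.043),((275,178.5),.041),((342.5,178.5),.041)]: print(uv,tplane(w,uv,zt).round(4))
print("shift",totool(o,[.535,.251,.31]))
print(R.from_quat(o["tool_rot"]).as_matrix().round(4))
E
python3 crop.py pics/w2.png 240 140 130 110 6 pics/w2c.png
```

```text
(262, 229) [ 0.0486 -0.0116 -0.043 ]
(355, 229) [ 0.0486  0.0121 -0.043 ]
(275, 178.5) [ 0.0481 -0.0149  0.041 ]
(342.5, 178.5) [0.0481 0.0157 0.041 ]
shift [ 6.50499598 -8.25208279 -4.56166539]
[[ 8.954e-01  4.452e-01  1.500e-03]
 [ 4.452e-01 -8.954e-01 -1.100e-03]
 [ 8.000e-04  1.700e-03 -1.000e+00]]
```

View pics/w2c.png

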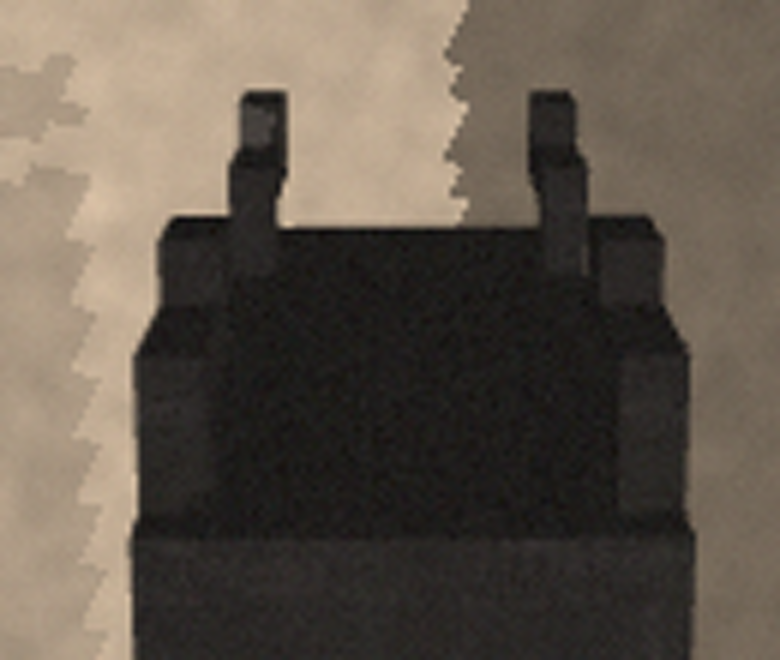

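The bracket is centred in the jaws, with its rear face vertical at tool x ≈ 48.5 mm. I'll lift and carry it.

move_arm(motion=[[10, [0, 0, -0.8], 0], [10, [0, 0, -1.7], 0], [10, [0, 0, -2.6], 0], [10, [0.2, -0.25, -3.4], 0], [10, [0.6, -0.75, -4.0], 0.3], [10, [1.1, -1.4, -4.4], 1.0], [10, [1.65, -2.1, -4.56], 1.8], [10, [2.2, -2.8, -4.56], 2.6], [10, [2.75, -3.5, -4.56], 3.4], [10, [3.3, -4.2, -4.56], 4.2]])

```text
clock: 4.5
eef_pos: [0.4812, 0.0002, 0.3063]
tool_rot: [1.0, 0.009, -0.001, 0.0]
ft_force: [1.7, -1.1, -3.8]
grip_width: 0.0232
```

```bash
python3 - <<'E'
from h import *
o=get_obs(); print(o["eef_pos"],o["tool_rot"],o["grip_width"])
print(totool(o,[.535,.251,.31]), np.degrees(np.arctan2(*R.from_quat(o["tool_rot"]).as_matrix()[[1,0],0])))
E
```

```text
[4.81169039e-01 1.61455503e-04 3.06327353e-01] [ 9.99959258e-01  8.97444388e-03 -9.69258841e-04  4.94240384e-05] 0.023159831685994975
[ 1.16634262 -4.99663334 -0.07612196] 1.0284052800057608
```

move_arm(motion=[[10, [0.2, -0.85, 0], 0.3], [10, [0.4, -1.7, 0], 0.6], [10, [0.6, -2.55, 0], 0.9], [10, [0.8, -3.4, 0], 1.15], [10, [0.97, -4.15, 0], 1.15], [10, [1.08, -4.65, 0], 1.15], [10, [1.14, -4.9, 0], 1.15], [10, [1.16, -4.98, 0], 1.15], [10, [1.16, -5.0, 0], 1.15], [10, [1.16, -5.0, 0], 1.15]])

```text
clock: 5.5
eef_pos: [0.5216, -0.0013, 0.3079]
tool_rot: [1.0, -0.012, -0.0, -0.02]
ft_force: [-0.1, -0.6, -2.7]
grip_width: 0.0232
```

```bash
python3 - <<'E'
from h import *
o,w=wcam(); print(o["eef_pos"],o["tool_rot"],o["ft_force"],o["grip_width"])
print(np.degrees(np.arctan2(*R.from_quat(o["tool_rot"]).as_matrix()[[1,0],0])))
cv2.imwrite("pics/w3.png",w["color"][:,:,::-1])
E
```

```text
[ 0.52161629 -0.00134506  0.30794904] [ 9.99719928e-01 -1.24919526e-02 -4.15673528e-04 -2.00958811e-02] [-0.05927671 -0.5584272  -2.72989246] 0.02318782122022269
-1.430263997902201
```

View pics/w3.png

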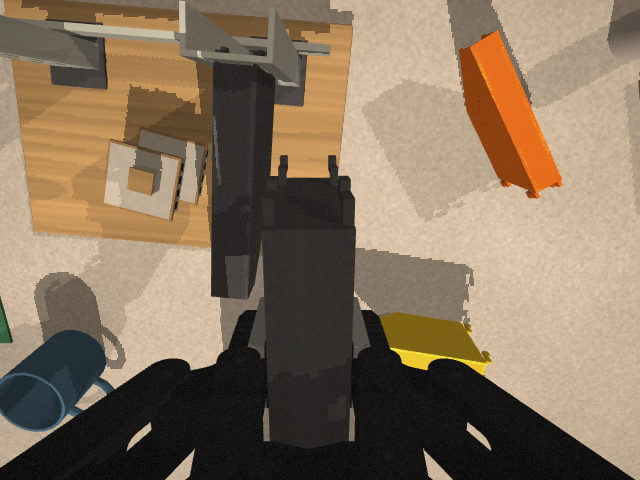

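```bash
python3 - <<'E'
from h import *
np.set_printoptions(precision=4,suppress=True)
o=get_obs(); print(o["joint_pos"],o["joint_vel"],o["tau"],o["clock"],o["ft_force"],o["ft_torque"])
print(R.from_quat(o["tool_rot"]).as_matrix())
E
```

```text
[-0.0258  0.2682  0.238   1.5418  0.0402  3.1406] [ 0.0025 -0.0036 -0.0061  0.0007  0.     -0.001 ] [ -0.0919 -41.4591  27.1715   0.1693   0.1668  -0.0011] 5.55 [ 0.1003  0.751  -3.4076] [-0.0648 -0.0937  0.064 ]
[[ 0.9997 -0.0248 -0.0002]
 [-0.0248 -0.9989  0.0402]
 [-0.0012 -0.0402 -0.9992]]
```

Joint 6 is at its limit (3.14), so I can't reach the upright with this hand orientation and have to regrasp with a half turn. I'll look for a clear spot to set the bracket down.

```bash
python3 - <<'E'
from h import *
c=camera("top")
for n,uv,z in [("yelL",(344,291),0.04),("yelR",(387,297),.04),("mug",(246,306),.09),("mughandle",(264,317),.05),("hungfront",(318,249),.214),("boardFR",(340,268),.018)]: print(n,onz(c,uv,z).round(3))
cv2.imwrite("pics/top1.png",c["color"][:,:,::-1])
E
python3 crop.py pics/top1.png 220 180 230 200 3 pics/top1c.png
```

```text
yelL [ 0.355 -0.023  0.04 ]
yelR [ 0.335 -0.176  0.04 ]
mug [0.298 0.316 0.09 ]
mughandle [0.261 0.258 0.05 ]
hungfront [0.485 0.067 0.214]
boardFR [ 0.438 -0.009  0.018]
```

View pics/top1c.png

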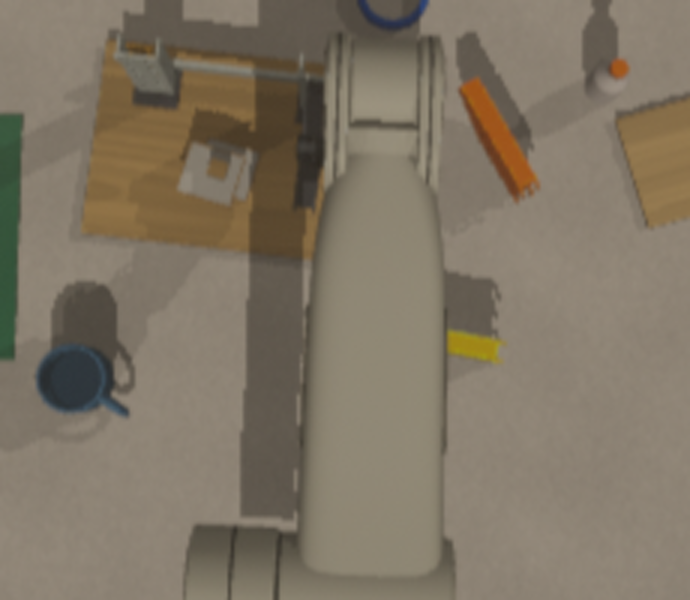

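move_arm(motion=[[10, [-0.3, 0, 0], -0.8], [10, [-0.7, 0, 0], -1.6], [10, [-1.2, -0.2, 0], -2.4], [10, [-1.7, -0.5, 0], -3.2], [10, [-2.2, -0.8, 0], -4.0], [10, [-2.7, -1.1, 0], -4.8], [10, [-3.2, -1.5, 0], -5.2], [10, [-3.4, -1.8, 0], -5.2], [10, [-3.4, -2.0, 0], -5.2], [10, [-3.4, -2.0, 0], -5.2]])

```text
clock: 6.6
eef_pos: [0.3545, 0.1037, 0.3126]
tool_rot: [0.966, 0.258, 0.006, -0.019]
ft_force: [0.4, -1.0, -3.3]
grip_width: 0.0232
```

```bash
cat > st.py <<'E'
from h import *
np.set_printoptions(precision=4,suppress=True)
o=get_obs(); print(o["eef_pos"],o["joint_pos"],o["clock"],o["ft_force"],o["ft_torque"],o["grip_width"])
m=R.from_quat(o["tool_rot"]).as_matrix(); print(m,"yaw",np.degrees(np.arctan2(m[1,0],m[0,0])))
E
python3 st.py
```

```text
[0.3545 0.1037 0.3126] [ 0.2525 -0.054  -0.1155  1.4979  0.039   2.8726] 6.6 [ 0.3652 -1.0177 -3.2634] [-0.1147  0.0037 -0.0453] 0.023213592337499162
[[ 0.8669  0.4984  0.0013]
 [ 0.498  -0.8663  0.0406]
 [ 0.0213 -0.0346 -0.9992]] yaw 29.871962751974216
```

A tilt of 2.3° crept in at the joint limit, and rolling won't remove it. I'll set the bracket down here, on a clear spot, and fix the tilt with the hand empty.

move_arm(motion=[[10, [0, 0, 0.7], 0], [10, [0, 0, 1.6], 0], [10, [0, 0, 2.5], 0], [10, [0, 0, 3.4], 0], [10, [0, 0, 4.2], 0], [10, [0, 0, 4.8], 0], [10, [0, 0, 5.1], 0], [10, [0, 0, 5.25], 0], [10, [0, 0, 5.33], 0], [10, [0, 0, 5.38], 0]])

```text
clock: 7.6
eef_pos: [0.3551, 0.1135, 0.0436]
tool_rot: [0.966, 0.256, 0.006, -0.019]
ft_force: [-1.0, -0.1, -4.3]
grip_width: 0.0235
```

```bash
python3 st.py
```

```text
[0.3551 0.1135 0.0436] [ 0.2779  0.1862 -0.621   0.7517  0.0386  2.901 ] 7.6 [-0.9746 -0.1267 -4.3177] [-0.0641  0.003  -0.0149] 0.023470559856771732
[[ 0.8684  0.4958  0.0008]
 [ 0.4954 -0.8677  0.0403]
 [ 0.0207 -0.0346 -0.9992]] yaw 29.703037233741803
```

move_arm(motion=[[10, [0, 0, 0.02], 0], [10, [0, 0, 0.03], 0], [30, [0, 0, 0.03], 0], [40, [0, 0, 0.03], 0], [60, [0, 0, 0.03], 0], [85, [0, 0, 0.03], 0], [85, [0, 0, 0.03], 0], [85, [0, 0, -0.3], 0], [85, [0, 0, -1.1], 0], [85, [0, 0, -2.0], 0]])

```text
clock: 8.6
eef_pos: [0.3525, 0.1091, 0.1434]
tool_rot: [0.966, 0.257, 0.003, -0.019]
ft_force: [1.1, -0.0, 0.4]
grip_width: 0.0851
```

```bash
python3 st.py; python3 - <<'E'
from h import *
o,w=wcam(); cv2.imwrite("pics/w4.png",w["color"][:,:,::-1])
E
```

```text
[0.3525 0.1091 0.1434] [ 0.2681  0.0435 -0.4704  1.0505  0.0389  2.8904] 8.6 [ 1.1156 -0.0157  0.388 ] [-0.0373 -0.0803 -0.031 ] 0.08511086925198595
[[ 0.8682  0.4963 -0.0042]
 [ 0.496  -0.8674  0.0392]
 [ 0.0158 -0.0361 -0.9992]] yaw 29.74101651423755
```

View pics/w4.png

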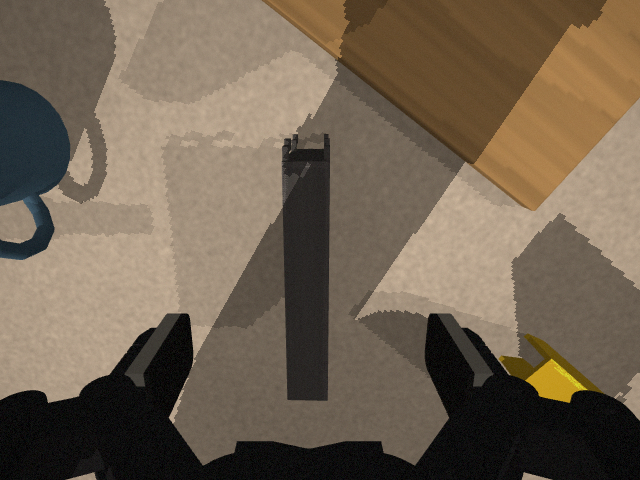

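The bracket stands free (rear edge row 161, front edge row 400). I'll raise the hand and roll it to the opposite joint-6 limit to undo the tilt symmetrically.

move_arm(motion=[[85, [0, 0, -0.6], -1.4], [85, [0, 0, -1.2], -2.8], [85, [0, 0, -1.8], -4.2], [85, [0, 0, -2.2], -5.6], [85, [0, 0, -2.4], -7.0], [85, [0, 0, -2.4], -8.4], [85, [0, 0, -2.4], -9.8], [85, [0, 0, -2.4], -11.2], [85, [0, 0, -2.4], -12.6], [85, [0, 0, -2.4], -14.0]])

```text
clock: 9.65
eef_pos: [0.354, 0.1046, 0.2631]
tool_rot: [0.544, 0.839, 0.017, -0.011]
ft_force: [0.7, -0.0, -0.4]
grip_width: 0.0854
```

move_arm(motion=[[85, [0, 0, 0], -1.4], [85, [0, 0, 0], -2.8], [85, [0, 0, 0], -4.2], [85, [0, 0, 0], -5.6], [85, [0, 0, 0], -7.0], [85, [0, 0, 0], -8.4], [85, [0, 0, 0], -9.8], [85, [0, 0, 0], -11.2], [85, [0, 0, 0], -12.6], [85, [0, 0, 0], -14.0]])

```text
clock: 10.65
eef_pos: [0.354, 0.1046, 0.2631]
tool_rot: [-0.157, 0.987, 0.02, 0.003]
ft_force: [0.1, -0.7, 0.0]
grip_width: 0.0849
```

move_arm(motion=[[85, [0, 0, 0], -1.4], [85, [0, 0, 0], -2.8], [85, [0, 0, 0], -4.2], [85, [0, 0, 0], -5.6], [85, [0, 0, 0], -7.0], [85, [0, 0, 0], -8.4], [85, [0, 0, 0], -9.8], [85, [0, 0, 0], -11.2], [85, [0, 0, 0], -12.6], [85, [0, 0, 0], -14.0]])

```text
clock: 11.65
eef_pos: [0.354, 0.1047, 0.2631]
tool_rot: [0.778, -0.629, -0.013, -0.015]
ft_force: [-0.4, 0.5, -0.1]
grip_width: 0.0849
```

```bash
python3 st.py
```

```text
[0.354  0.1047 0.2631] [ 0.2554 -0.0423 -0.2317  1.3718  0.039  -1.5264] 11.65 [-0.3939  0.4705 -0.0586] [-0.0077  0.0179 -0.0058] 0.08494557609369299
[[ 0.2096 -0.9778 -0.0006]
 [-0.977  -0.2095  0.0402]
 [-0.0394 -0.0078 -0.9992]] yaw -77.8896362886312
```

move_arm(motion=[[85, [0, 0, 0], -1.4], [85, [0, 0, 0], -2.8], [85, [0, 0, 0], -4.2], [85, [0, 0, 0], -5.6], [85, [0, 0, 0], -7.0], [85, [0, 0, 0], -8.4], [85, [0, 0, 0], -9.8], [85, [0, 0, 0], -11.2], [85, [0, 0, 0], -12.6], [85, [0, 0, 0], -14.0]])

```text
clock: 12.65
eef_pos: [0.354, 0.1046, 0.2631]
tool_rot: [0.998, 0.053, 0.001, -0.02]
ft_force: [0.5, 0.3, -0.9]
grip_width: 0.0853
```

move_arm(motion=[[85, [0, 0, 0], -0.8], [85, [0, 0, 0], -1.3], [85, [0, 0, 0], -1.5], [85, [0, 0, 0], -1.6], [85, [0, 0, 0], -1.7], [85, [0, 0, 0], -1.8], [85, [0, 0, 0], -1.8], [85, [0, 0, 0], -1.8], [85, [0, 0, 0], -1.8], [85, [0, 0, 0], -1.8]])

```text
clock: 13.65
eef_pos: [0.3519, 0.1121, 0.2632]
tool_rot: [0.99, 0.14, 0.003, -0.017]
ft_force: [-0.6, 0.2, -0.2]
grip_width: 0.0853
```

```bash
python3 st.py
```

```text
[0.3519 0.1121 0.2632] [ 0.2816 -0.043  -0.2319  1.3708  0.0325 -3.1406] 13.65 [-0.6172  0.2145 -0.1641] [-0.0206  0.0148 -0.0086] 0.08525531261256394
[[ 0.9608  0.2771  0.0016]
 [ 0.2769 -0.9603  0.0343]
 [ 0.011  -0.0325 -0.9994]] yaw 16.0754316192339
```

The tilt is shrinking (0.040 → 0.034). I'll keep going.

move_arm(motion=[[85, [0, 0, 0], -0.3], [85, [0, 0, 0], -0.6], [85, [0, 0, 0], -0.9], [85, [0, 0, 0], -1.2], [85, [0, 0, 0], -1.5], [85, [0, 0, 0], -1.5], [85, [0, 0, 0], -1.5], [85, [0, 0, 0], -1.5], [85, [0, 0, 0], -1.5], [85, [0, 0, 0], -1.5]])

```text
clock: 14.65
eef_pos: [0.3382, 0.1445, 0.2632]
tool_rot: [0.98, 0.199, 0.007, -0.003]
ft_force: [-0.2, 0.2, 0.2]
grip_width: 0.085
```

```bash
python3 st.py
```

```text
[0.3382 0.1445 0.2632] [ 0.4017 -0.0497 -0.2379  1.3671  0.0025 -3.1406] 14.65 [-0.2136  0.1866  0.1961] [0.0009 0.0155 0.0542] 0.08500237671750727
[[ 0.9207  0.3902  0.0133]
 [ 0.3901 -0.9207  0.0083]
 [ 0.0155 -0.0025 -0.9999]] yaw 22.96220936857545
```

move_arm(motion=[[85, [0, 0, 0], -0.3], [85, [0, 0, 0], -0.5], [85, [0, 0, 0], -0.5], [85, [0, 0, 0], -0.5], [85, [0, 0, 0], -0.5], [85, [0, 0, 0], 0.9], [85, [0, 0, 0], 2.3], [85, [0, 0, 0], 3.7], [85, [0, 0, 0], 5.1], [85, [0, 0, 0], 6.5]])

```text
clock: 15.65
eef_pos: [0.3381, 0.1446, 0.2632]
tool_rot: [0.99, -0.142, 0.006, -0.005]
ft_force: [0.1, -0.0, -0.9]
grip_width: 0.085
```

```bash
python3 st.py; python3 - <<'E'
from h import *
o=get_obs(); z=R.from_quat(o["tool_rot"]).as_matrix()[:,2]; a=np.radians(-6); print("lean in upright frame",z[0]*np.cos(a)+z[1]*np.sin(a),-z[0]*np.sin(a)+z[1]*np.cos(a))
E
```

```text
[0.3381 0.1446 0.2632] [ 0.402  -0.0498 -0.238   1.3671  0.0024 -2.4539] 15.65 [ 0.1198 -0.0167 -0.9471] [-0.055   0.0319 -0.0798] 0.0850256375675869
[[ 0.9594 -0.2818  0.0134]
 [-0.2819 -0.9594  0.0083]
 [ 0.0105 -0.0118 -0.9999]] yaw -16.37622402012425
lean in upright frame 0.012438640805815056 0.009685287072929614
```

```bash
python3 - <<'E'
from h import *
o,w=wcam()
T=np.eye(4); T[:3,:3]=np.array([[ 0.8682 , 0.4963, -0.0042],[ 0.496 , -0.8674 , 0.0392], [ 0.0158 ,-0.0361 ,-0.9992]]); T[:3,3]=[0.3525,0.1091,0.1434]
M=np.linalg.inv(T@w["M"]); w["rvec"]=cv2.Rodrigues(M[:3,:3])[0]; w["tvec"]=M[:3,3]
P=[onz(w,uv,.084) for uv in [(283,161.5),(329.5,161.5),(287.5,400.5),(328,400.5)]]
for p in P: print(p.round(4))
r=(P[0]+P[1])/2; f=(P[2]+P[3])/2; d=r-f; print(np.linalg.norm(d),"yaw",np.degrees(np.arctan2(d[1],d[0])))
g=r-d/np.linalg.norm(d)*.05; print(g, totool(o,[g[0],g[1],.2]))
E
```

```text
[0.3926 0.1488 0.084 ]
[0.4041 0.1289 0.084 ]
[0.2708 0.0789 0.084 ]
[0.2834 0.0584 0.084 ]
0.1401335233721603 yaw 30.06393364373565
[0.35510922 0.11380173 0.084     ] [0.48559653 0.50928133 1.26291227]
```

move_arm(motion=[[85, [0.1, 0.1, 0], 1.4], [85, [0.2, 0.2, 0], 2.8], [85, [0.3, 0.3, 0], 4.2], [85, [0.4, 0.4, 0.2], 5.6], [85, [0.49, 0.51, 0.4], 7.0], [85, [0.49, 0.51, 0.6], 8.4], [85, [0.49, 0.51, 0.8], 9.8], [85, [0.49, 0.51, 1.0], 11.2], [85, [0.49, 0.51, 1.0], 12.6], [85, [0.49, 0.51, 1.0], 14.0]])

```text
clock: 16.7
eef_pos: [0.355, 0.1137, 0.2127]
tool_rot: [-0.641, 0.767, -0.001, 0.007]
ft_force: [0.6, -0.0, 1.6]
grip_width: 0.085
```

move_arm(motion=[[85, [0, 0, 0], 1.4], [85, [0, 0, 0], 2.8], [85, [0, 0, 0], 4.2], [85, [0, 0, 0], 5.6], [85, [0, 0, 0], 7.0], [85, [0, 0, 0], 8.0], [85, [0, 0, 0], 8.25], [85, [0, 0, 0], 8.25], [85, [0, 0, 0], 8.25], [85, [0, 0, 0], 8.25]])

```text
clock: 17.7
eef_pos: [0.3553, 0.1139, 0.2131]
tool_rot: [-0.264, 0.965, 0.002, 0.008]
ft_force: [-0.1, 0.6, -0.6]
grip_width: 0.0847
```

```bash
python3 st.py; python3 - <<'E'
from h import *
o,w=wcam(); cv2.imwrite("pics/w5.png",w["color"][:,:,::-1])
print(totool(o,[.3551,.1138,.04]))
E
```

```text
[0.3553 0.1139 0.2131] [ 0.3069 -0.0142 -0.3354  1.2344  0.0039 -0.2267] 17.7 [-0.1102  0.6246 -0.6026] [-0.0068  0.0146  0.0058] 0.08466398139404148
[[-0.8608 -0.5087  0.0133]
 [-0.5086  0.8609  0.0084]
 [-0.0157  0.0004 -0.9999]] yaw -149.422157794859
[ 5.80935902e-02 -8.22820156e-04  3.46204593e+00]
```

View pics/w5.png

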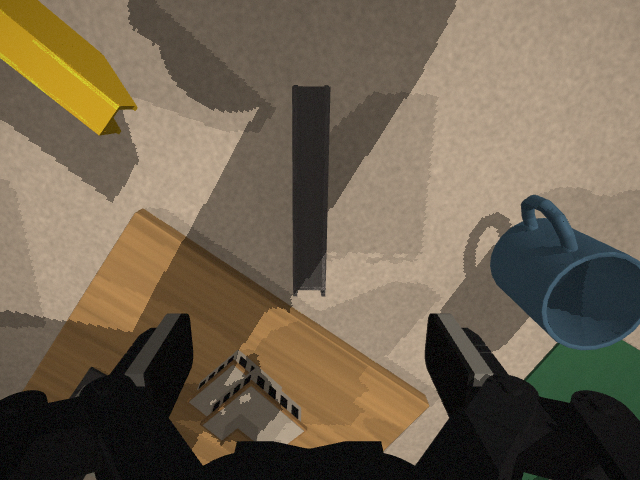

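```bash
python3 - <<'E'
from h import *
o,w=wcam()
P=[onz(w,uv,.084) for uv in [(293.5,288),(327.5,288),(292,87),(330,87)]]
r=(P[0]+P[1])/2; f=(P[2]+P[3])/2; d=r-f; print(r,f,np.linalg.norm(d),"yaw",np.degrees(np.arctan2(d[1],d[0])))
g=r-d/np.linalg.norm(d)*.05; print(g, totool(o,[g[0],g[1],.04]))
E
```

```text
[0.39629868 0.13952406 0.084     ] [0.27746578 0.06941779 0.084     ] 0.13797154617059973 yaw 30.53876551901564
[0.3532344 0.114118  0.084    ] [0.08666207 0.02350432 3.46178356]
```

move_arm(motion=[[85, [0.02, 0, 0.8], 0], [85, [0.04, 0.01, 1.6], 0], [85, [0.07, 0.01, 2.3], 0], [85, [0.07, 0.01, 2.9], 0], [85, [0.07, 0.01, 3.3], 0], [85, [0.07, 0.01, 3.44], 0], [85, [0.07, 0.01, 3.46], 0], [60, [0.07, 0.01, 3.46], 0], [40, [0.07, 0.01, 3.46], 0], [26, [0.07, 0.01, 3.46], 0]])

```text
clock: 18.8
eef_pos: [0.3553, 0.1143, 0.0411]
tool_rot: [-0.263, 0.965, 0.002, 0.009]
ft_force: [-0.2, -0.2, -0.1]
grip_width: 0.0435
```

move_arm(motion=[[15, [0, 0, 0], 0], [10, [0, 0, 0], 0], [10, [0, 0, 0], 0], [10, [0, 0, 0], 0], [10, [0, 0, 0], 0], [10, [0, 0, -0.2], 0], [10, [0, 0, -0.7], 0], [10, [0, 0, -1.5], 0], [10, [0, 0, -2.4], 0], [10, [0, 0, -3.3], 0]])

```text
clock: 19.8
eef_pos: [0.3507, 0.1121, 0.2059]
tool_rot: [-0.263, 0.965, 0.002, 0.006]
ft_force: [1.7, 0.4, -5.1]
grip_width: 0.0236
```

```bash
python3 st.py; python3 - <<'E'
from h import *
o,w=wcam(); cv2.imwrite("pics/w6.png",w["color"][:,:,::-1])
print(totool(o,[.535,.251,.3]))
E
```

```text
[0.3507 0.1121 0.2059] [ 0.3062 -0.0172 -0.3577  1.2177  0.0039 -0.2261] 19.8 [ 1.6583  0.3741 -5.1129] [ 0.0342 -0.081   0.0183] 0.02358600734695622
[[-0.8615 -0.5076  0.0108]
 [-0.5075  0.8616  0.0075]
 [-0.0131  0.0009 -0.9999]] yaw -149.4976583621073
[-4.6096526   0.52416959 -1.8216766 ]
```

View pics/w6.png

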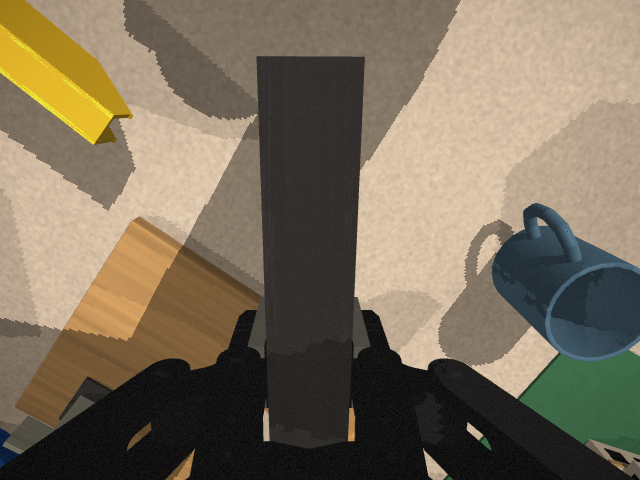

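Regripped, with the bracket's front edge at row 57. In this orientation the gripper hides the upright at insertion. So I'll make one measuring stop at tool yaw ≈130°, with the bare upright off to the side of the view.

```bash
python3 - <<'E'
from h import *
o=get_obs()
print(totool(o,[.621,.128,.31]))
E
```

```text
[-4.78149847 -2.45362381 -1.80887482]
```

move_arm(motion=[[10, [0, 0, -0.7], 1.2], [10, [0, 0, -1.4], 2.6], [10, [-0.3, -0.15, -1.9], 4.0], [10, [-0.9, -0.46, -2.15], 5.4], [10, [-1.7, -0.87, -2.15], 6.8], [10, [-2.5, -1.28, -2.15], 8.2], [10, [-3.3, -1.7, -2.15], 9.6], [10, [-4.0, -2.05, -2.15], 11.0], [10, [-4.5, -2.3, -2.15], 12.4], [10, [-4.78, -2.45, -2.15], 13.3]])

```text
clock: 20.85
eef_pos: [0.6204, 0.1273, 0.313]
tool_rot: [0.419, 0.908, 0.005, 0.003]
ft_force: [0.7, -0.2, -3.0]
grip_width: 0.0233
```

move_arm(motion=[[10, [0, 0, 0], 0], [10, [0, 0, 0], 0], [10, [0, 0, 0], 0], [10, [0, 0, 0], 0], [10, [0, 0, 0], 0], [10, [0, 0, 0], 0], [10, [0, 0, 0], 0], [10, [0, 0, 0], 0], [10, [0, 0, 0], 0], [10, [0, 0, 0], 0]])

```text
clock: 21.85
eef_pos: [0.6187, 0.1274, 0.3162]
tool_rot: [0.417, 0.909, 0.007, 0.004]
ft_force: [0.5, 0.2, -4.1]
grip_width: 0.0227
```

```bash
python3 st.py; python3 - <<'E'
from h import *
o,w=wcam(); cv2.imwrite("pics/w7.png",w["color"][:,:,::-1])
E
```

```text
[0.6187 0.1274 0.3162] [0.2004 0.5017 0.6039 1.6583 0.0055 1.0609] 21.85 [ 0.4641  0.1548 -4.0842] [0.0254 0.0444 0.028 ] 0.022727043792882796
[[-0.6521  0.758   0.0132]
 [ 0.7581  0.6521  0.0083]
 [-0.0023  0.0155 -0.9999]] yaw 130.70084767258487
```

View pics/w7.png

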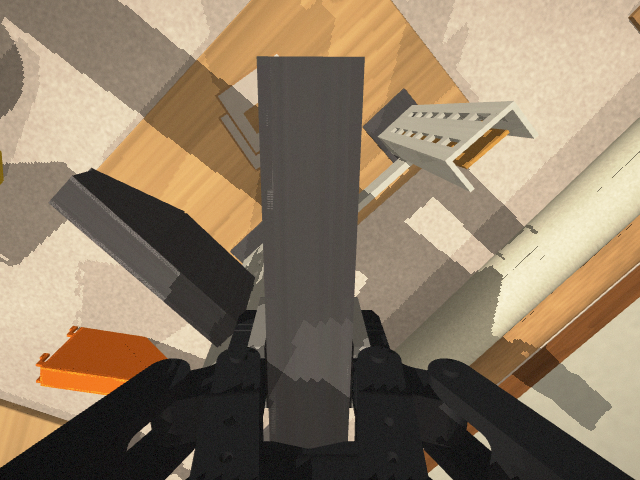

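Very good view: the bare upright is at (380–535, 100–190) with its slots visible. Enlarging it.

```bash
python3 crop.py pics/w7.png 375 85 165 115 5 pics/w7c.png; python3 - <<'E'
import cv2
print(cv2.imread("pics/w7c.png").shape)
E
```

```text
(575, 825, 3)
```

View pics/w7c.png

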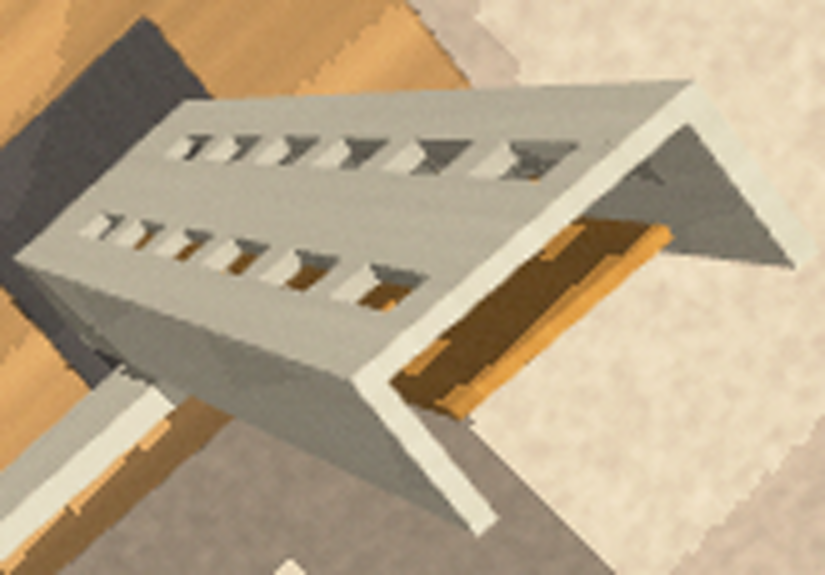

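```bash
cat > fit.py <<'E'
from h import *
from scipy.optimize import least_squares
np.set_printoptions(precision=4,suppress=True)
o,w=wcam()
f=lambda u,v:(375+u/5,85+v/5)
pts=[((692,80),23,235),((352,380),-23,235),
((578,143),13.5,225.5),((545,180),7.5,225.5),((508,143),13.5,204.5),((472,178),7.5,204.5),
((430,275),-7.5,225.5),((398,312),-13.5,225.5),((368,264),-7.5,204.5),((330,299),-13.5,204.5),
((473,139),13.5,195.5),((445,173),7.5,195.5),((415,138),13.5,174.5),((386,168),7.5,174.5)]
uv=np.array([f(*p[0]) for p in pts])-0.4; Q=np.array([[0,p[1],p[2]] for p in pts])/1000
def res(p,full=False):
    a=p[2]; X=np.array([[np.cos(a),-np.sin(a),0],[np.sin(a),np.cos(a),0],[0,0,1]])
    P=Q@X.T+[p[0],p[1],p[3]]
    return (proj(w,P)-uv).ravel()
s=least_squares(res,[.644,.24,-.1,0],x_scale=[.01,.01,.1,.01])
print("x y yaw dz",s.x,np.degrees(s.x[2])); print(s.fun.reshape(-1,2)); print("sd",np.sqrt(np.diag(np.linalg.inv(s.jac.T@s.jac)))*s.fun.std())
E
python3 fit.py
```

```text
x y yaw dz [ 0.6471  0.2393 -0.097  -0.0047] -5.55776358996918
[[ 0.3862 -0.1212]
 [ 0.6202 -0.0551]
 [ 0.9287 -0.0685]
 [-1.0814  0.2003]
 [-0.2918 -0.3922]
 [-0.9396 -0.3355]
 [ 0.783   0.0253]
 [-1.1191  0.0198]
 [ 0.5678 -0.1876]
 [ 0.5787 -0.3635]
 [ 0.9094  0.2844]
 [-1.0512  0.3078]
 [ 0.3728  0.2263]
 [-0.7925  0.5608]]
sd [0.0005 0.0004 0.0074 0.0015]
```

```bash
cat > tgt.py <<'E'
from h import *
import sys
np.set_printoptions(precision=4,suppress=True)
U=np.array([.6471,.2393]); psi=np.radians(-5.7)
xu=np.array([np.cos(psi),np.sin(psi)]); yu=np.array([-np.sin(psi),np.cos(psi)])
r=float(sys.argv[3]) if len(sys.argv)>3 else .0485
gap,hz=float(sys.argv[1]),float(sys.argv[2])   # gap rear face-upright, bracket lower edge height
p=U-xu*(r+gap)-yu*.0004
t=np.array([*p,hz+.0412])
o=get_obs(); m=R.from_quat(o["tool_rot"]).as_matrix(); yaw=np.degrees(np.arctan2(m[1,0],m[0,0]))
d=(o["eef_pos"][:2]-U); print("tcp",o["eef_pos"],"now gap",-d@xu-r,"y err",d@yu+.0004,"h",o["eef_pos"][2]-.0412)
print("shift",totool(o,t),"roll units",((yaw-174.3+180)%360-180)/6,"F",o["ft_force"],"T",o["ft_torque"],"gw",o["grip_width"],o["clock"])
F=o["ft_force"]; print("F along push",-F[:2]@xu,"Fy",F[:2]@yu,"Fz",F[2])
E
python3 tgt.py .06 .25; python3 - <<'E'
from h import *
o,w=wcam()
print(tplane(w,(257.5,57),-.043),tplane(w,(364,57),-.043),tplane(w,(268,380),-.043),tplane(w,(352,380),-.043))
E
```

```text
tcp [0.6188 0.1274 0.3162] now gap -0.03141204467789735 y err -0.11371484070257516 h 0.2749887271109486
shift [2.8935 0.3785 0.4991] roll units -7.266720029398674 F [ 0.2076 -0.211  -2.1536] T [ 0.0344  0.0782 -0.0125] gw 0.023657073004229395 21.95
F along push -0.22749514703466597 Fy -0.18932335749355345 Fz -2.153551472323784
[ 0.0888903  -0.01170132 -0.043     ] [ 0.08889915  0.01230498 -0.043     ] [ 0.00298951 -0.01191353 -0.043     ] [ 0.00299088  0.0124236  -0.043     ]
```

move_arm(motion=[[10, [0.3, 0, 0], -0.8], [10, [0.8, 0.05, 0], -2.0], [10, [1.4, 0.12, 0], -3.3], [10, [2.0, 0.2, 0], -4.6], [10, [2.5, 0.3, 0], -5.8], [10, [2.8, 0.36, 0], -6.8], [10, [2.89, 0.38, 0], -7.27], [10, [2.89, 0.38, 0], -7.27], [10, [2.89, 0.38, 0], -7.27], [10, [2.89, 0.38, 0], -7.27]])

```text
clock: 23.0
eef_pos: [0.5392, 0.2489, 0.3162]
tool_rot: [0.05, 0.999, 0.004, 0.006]
ft_force: [1.1, -0.3, -4.1]
grip_width: 0.0233
```

```bash
sed -i 's/else .0485/else .051/' tgt.py; python3 tgt.py .025 .149; python3 st.py
```

```text
tcp [0.5392 0.2489 0.3162] now gap 0.05732817894963294 y err -0.0008001180630630928 h 0.2749853977867744
shift [-0.6151 -0.0072  2.5276] roll units -0.011401228967784505 F [ 1.0831 -0.3482 -4.0514] T [-0.0089  0.0407 -0.0285] gw 0.023342496906461972 23.0
F along push -1.1123411011314115 Fy -0.23888321972273371 Fz -4.05136679739571
[0.5392 0.2489 0.3162] [0.4315 0.411  0.4625 1.6067 0.0018 0.5321] 23.0 [ 1.0831 -0.3482 -4.0514] [-0.0089  0.0407 -0.0285] 0.023342496906461972
[[-0.9949  0.1004  0.0133]
 [ 0.1005  0.9949  0.0082]
 [-0.0125  0.0095 -0.9999]] yaw 174.2315926261933
```

move_arm(motion=[[10, [0, 0, 0.5], 0], [10, [-0.1, 0, 1.1], 0], [10, [-0.3, 0, 1.7], 0], [10, [-0.5, 0, 2.2], 0], [10, [-0.62, -0.01, 2.45], 0], [10, [-0.62, -0.01, 2.53], 0], [10, [-0.62, -0.01, 2.53], 0], [10, [-0.62, -0.01, 2.53], 0], [10, [-0.62, -0.01, 2.53], 0], [10, [-0.62, -0.01, 2.53], 0]])

```text
clock: 24.0
eef_pos: [0.5718, 0.2473, 0.1916]
tool_rot: [0.049, 0.999, 0.005, 0.007]
ft_force: [-0.4, -0.4, -3.9]
grip_width: 0.0234
```

```bash
python3 tgt.py .009 .148; python3 - <<'E'
from h import *
for n in ["scene","top"]:
    c=camera(n); cv2.imwrite(f"pics/{n}2.png",c["color"][:,:,::-1])
E
python3 crop.py pics/scene2.png 290 150 160 150 5 pics/s2c.png;python3 crop.py pics/top2.png 230 170 130 100 6 pics/t2c.png
```

```text
tcp [0.5718 0.2473 0.1916] now gap 0.024764624089299865 y err 0.0008276621478569889 h 0.15036822233176073
shift [-0.3146 -0.0173  0.0517] roll units 0.0051197861137760965 F [-0.383  -0.4087 -3.9099] T [-0.0165  0.0308  0.0111] gw 0.02338958925338086 24.0
F along push 0.34054673247214573 Fy -0.4446911332750476 Fz -3.909878681566469
```

View pics/s2c.png

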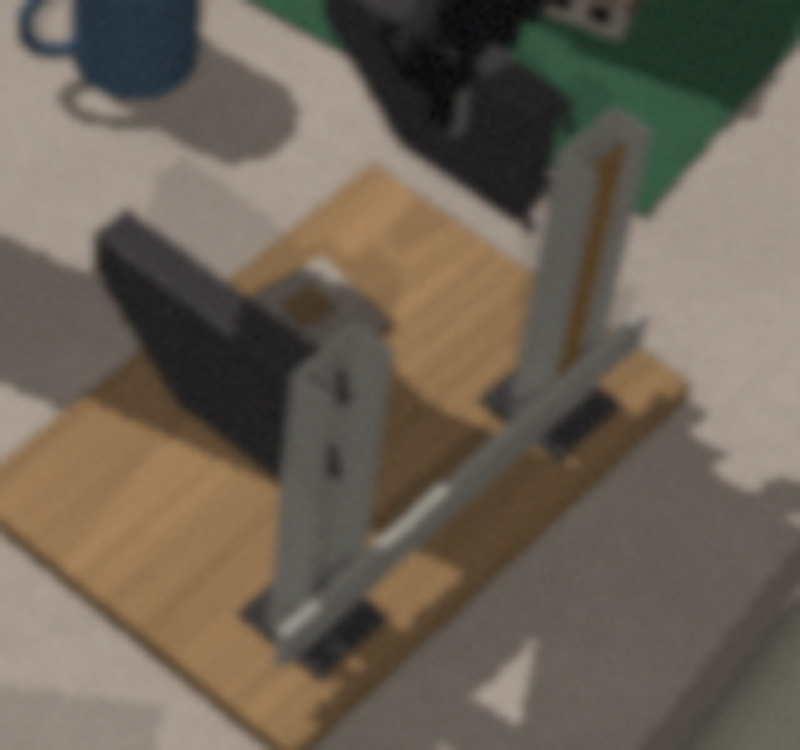

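View pics/t2c.png

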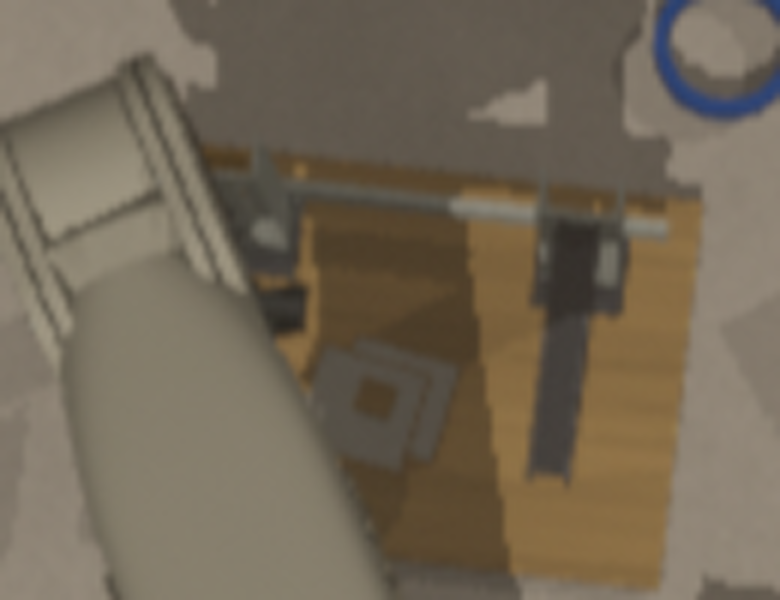

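Both outside views agree: the bracket is in front of the bare upright, with a gap of about 25 mm. Now I'll go in close.

move_arm(motion=[[10, [-0.05, -0.02, 0.02], 0], [10, [-0.1, -0.02, 0.04], 0], [10, [-0.15, -0.02, 0.04], 0], [10, [-0.2, -0.02, 0.04], 0], [10, [-0.24, -0.02, 0.04], 0], [10, [-0.27, -0.02, 0.04], 0], [10, [-0.29, -0.02, 0.04], 0], [10, [-0.31, -0.02, 0.04], 0], [10, [-0.31, -0.02, 0.04], 0], [10, [-0.31, -0.02, 0.04], 0]])

```text
clock: 25.1
eef_pos: [0.5867, 0.2443, 0.1883]
tool_rot: [0.05, 0.999, 0.005, 0.006]
ft_force: [-0.6, -0.6, -3.1]
grip_width: 0.0233
```

```bash
python3 tgt.py .009 .148
```

```text
tcp [0.5867 0.2443 0.1883] now gap 0.009614010625618383 y err -0.0005803715794097653 h 0.14711471607006793
shift [-0.0125  0.0118 -0.0174] roll units 0.0027353403613782725 F [-0.6235 -0.649  -3.0936] T [-0.0315  0.0777 -0.0241] gw 0.02325330064593388 25.1
F along push 0.555917456661288 Fy -0.7076961019709775 Fz -3.0936276012895134
```

move_arm(motion=[[10, [-0.01, 0.01, 0], 0], [10, [-0.02, 0.01, 0], 0], [10, [-0.03, 0.01, 0], 0], [10, [-0.04, 0.01, 0], 0], [10, [-0.05, 0.01, 0], 0], [10, [-0.06, 0.01, 0], 0], [10, [-0.06, 0.01, 0], 0], [10, [-0.06, 0.01, 0], 0], [10, [-0.06, 0.01, 0], 0], [10, [-0.06, 0.01, 0], 0]])

```text
clock: 26.1
eef_pos: [0.5889, 0.2446, 0.1881]
tool_rot: [0.049, 0.999, 0.004, 0.006]
ft_force: [-5.8, 0.1, -2.5]
grip_width: 0.0235
```

```bash
python3 tgt.py .007 .146
```

```text
tcp [0.5889 0.2446 0.1881] now gap 0.0074148529993402 y err -9.696151117429675e-05 h 0.14686573499996503
shift [-0.0081  0.0018  0.0174] roll units 0.0057802612711176 F [-5.8058  0.1415 -2.4599] T [ 0.1029  0.9831 -0.0123] gw 0.023456165351906397 26.1
F along push 5.791122079734957 Fy -0.43586651902181855 Fz -2.459862281052005
```

Light contact at 5.8 N. I'll sweep down while pressing lightly.

move_arm(motion=[[10, [-0.06, 0, 0.006], 0], [10, [-0.06, 0, 0.012], 0], [10, [-0.06, 0, 0.018], 0], [10, [-0.06, 0, 0.024], 0], [10, [-0.06, 0, 0.03], 0], [10, [-0.06, 0, 0.036], 0], [10, [-0.06, 0, 0.042], 0], [10, [-0.06, 0, 0.048], 0], [10, [-0.06, 0, 0.054], 0], [10, [-0.06, 0, 0.06], 0]])

```text
clock: 27.1
eef_pos: [0.5932, 0.244, 0.1851]
tool_rot: [0.05, 0.999, 0.004, 0.007]
ft_force: [-0.7, 0.3, -6.4]
grip_width: 0.0235
```

```bash
python3 tgt.py .007 .146
```

```text
tcp [0.5932 0.244  0.1851] now gap 0.0031430779863323988 y err -0.0002583716260314292 h 0.1439081504043041
shift [ 0.0766  0.0056 -0.0428] roll units -0.0012711295724396148 F [-0.6527  0.2517 -6.4319] T [-0.1469  0.3779  0.0365] gw 0.023508063178230083 27.1
F along push 0.6744971013439429 Fy 0.1856216163233934 Fz -6.431862179397091
```

The claws dropped in: gap 3 mm, push force back to 0.7 N. Continuing straight in, gently.

move_arm(motion=[[10, [-0.01, 0, 0], 0], [10, [-0.02, 0, 0], 0], [10, [-0.03, 0, 0], 0], [10, [-0.04, 0, 0], 0], [10, [-0.045, 0, 0], 0], [10, [-0.05, 0, 0], 0], [10, [-0.055, 0, 0], 0], [10, [-0.06, 0, 0], 0], [10, [-0.06, 0, 0], 0], [10, [-0.06, 0, 0], 0]])

```text
clock: 28.1
eef_pos: [0.5956, 0.244, 0.1852]
tool_rot: [0.05, 0.999, 0.004, 0.006]
ft_force: [-1.5, 0.5, -9.6]
grip_width: 0.0232
```

```bash
python3 tgt.py .0 .144
```

```text
tcp [0.5956 0.244  0.1852] now gap 0.0006873124181837886 y err -5.54025317543089e-05 h 0.1440287632456831
shift [-0.0137  0.0011  0.0008] roll units 0.0031126558782024936 F [-1.4684  0.4771 -9.5939] T [-0.0189  0.6148 -0.0255] gw 0.023206384863828932 28.1
F along push 1.5085214541332008 Fy 0.328862978844396 Fz -9.59393021889649
```

move_arm(motion=[[10, [0, 0, 0.005], 0], [10, [0, 0, 0.01], 0], [10, [-0.005, 0, 0.01], 0], [10, [-0.01, 0, 0.01], 0], [10, [-0.015, 0, 0.01], 0], [10, [-0.02, 0, 0.01], 0], [10, [-0.025, 0, 0.01], 0], [10, [-0.03, 0, 0.01], 0], [10, [-0.03, 0, 0.01], 0], [10, [-0.03, 0, 0.01], 0]])

```text
clock: 29.1
eef_pos: [0.5956, 0.244, 0.1851]
tool_rot: [0.049, 0.999, 0.004, 0.005]
ft_force: [-7.7, 0.1, -4.4]
grip_width: 0.0234
```

```bash
python3 tgt.py .0 .144
```

```text
tcp [0.5956 0.244  0.1851] now gap 0.0006632396105043861 y err -4.8589161849679904e-05 h 0.14385924270921996
shift [-0.0133  0.001  -0.0027] roll units 0.007662910247158076 F [-7.7178  0.0908 -4.4102] T [-0.0545  1.5258 -0.0587] gw 0.02337593641319466 29.1
F along push 7.688626217943639 Fy -0.676140178214968 Fz -4.410225570036777
```

The rear face meets the upright at 7.7 N and stops advancing. I'll ease the x push and begin pressing down.

move_arm(motion=[[10, [0.01, 0, 0], 0], [10, [0.01, 0, 0.008], 0], [10, [0.01, 0, 0.016], 0], [10, [0.01, 0, 0.024], 0], [10, [0.01, 0, 0.032], 0], [10, [0.01, 0, 0.04], 0], [10, [0.01, 0, 0.048], 0], [10, [0.01, 0, 0.056], 0], [10, [0.01, 0, 0.06], 0], [10, [0.01, 0, 0.06], 0]])

```text
clock: 30.1
eef_pos: [0.5959, 0.2446, 0.1834]
tool_rot: [0.049, 0.999, 0.005, 0.006]
ft_force: [-8.4, 1.0, -0.9]
grip_width: 0.0233
```

```bash
python3 tgt.py .0 .129
```

```text
tcp [0.5959 0.2446 0.1834] now gap 0.0004903007661627018 y err 0.0005407115966782295 h 0.1422440584661228
shift [-0.0067 -0.0137  0.2648] roll units 0.009603987605885322 F [-8.3632  0.9734 -0.895 ] T [ 0.0634  1.4164 -0.0358] gw 0.023268112981775706 30.1
F along push 8.41852688612437 Fy 0.13793221394951405 Fz -0.8949643022899005
```

move_arm(motion=[[10, [0.01, 0, 0.006], 0], [10, [0.015, 0, 0.012], 0], [10, [0.015, -0.005, 0.02], 0], [10, [0.015, -0.005, 0.028], 0], [10, [0.015, -0.005, 0.036], 0], [10, [0.015, -0.005, 0.044], 0], [10, [0.015, -0.005, 0.052], 0], [10, [0.015, -0.005, 0.06], 0], [10, [0.015, -0.005, 0.06], 0], [10, [0.015, -0.005, 0.06], 0]])

```text
clock: 31.1
eef_pos: [0.596, 0.2447, 0.1822]
tool_rot: [0.049, 0.999, 0.006, 0.008]
ft_force: [-9.0, -0.5, 4.0]
grip_width: 0.0235
```

```bash
python3 tgt.py .0 .129
```

```text
tcp [0.596  0.2447 0.1822] now gap 0.000410298950551731 y err 0.0007097390137066088 h 0.14098907956510615
shift [-0.0047 -0.0172  0.2397] roll units 0.009118296243717813 F [-9.0074 -0.4798  3.9627] T [ 0.0223  1.5749 -0.0534] gw 0.023539009627788397 31.1
F along push 8.915166343781207 Fy -1.3720806168309965 Fz 3.9627051508792173
```

move_arm(motion=[[10, [0.005, 0, 0.006], 0], [10, [0.01, -0.005, 0.012], 0], [10, [0.01, -0.01, 0.02], 0], [10, [0.01, -0.01, 0.028], 0], [10, [0.01, -0.01, 0.036], 0], [10, [0.01, -0.01, 0.044], 0], [10, [0.01, -0.01, 0.052], 0], [10, [0.01, -0.01, 0.06], 0], [10, [0.01, -0.01, 0.06], 0], [10, [0.01, -0.01, 0.06], 0]])

```text
clock: 32.1
eef_pos: [0.5957, 0.2449, 0.1807]
tool_rot: [0.049, 0.999, 0.007, 0.009]
ft_force: [-10.2, 0.5, 8.0]
grip_width: 0.0232
```

```bash
python3 tgt.py .0 .129
```

```text
tcp [0.5957 0.2449 0.1807] now gap 0.0006739901028829237 y err 0.0008351501024179185 h 0.13947495943895705
shift [-0.01   -0.0197  0.2094] roll units 0.013503873155931009 F [-10.1682   0.5251   7.965 ] T [0.097  1.7102 0.0445] gw 0.02315439561204372 32.1
F along push 10.170061435292867 Fy -0.4873925193213053 Fz 7.964986562335639
```

```bash
python3 - <<'E'
from h import *
o,w=wcam(); cv2.imwrite("pics/w8.png",w["color"][:,:,::-1])
s=camera("scene"); cv2.imwrite("pics/scene3.png",s["color"][:,:,::-1])
E
python3 crop.py pics/scene3.png 330 130 120 110 6 pics/s3c.png
```

```text
(no output)
```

View pics/w8.png

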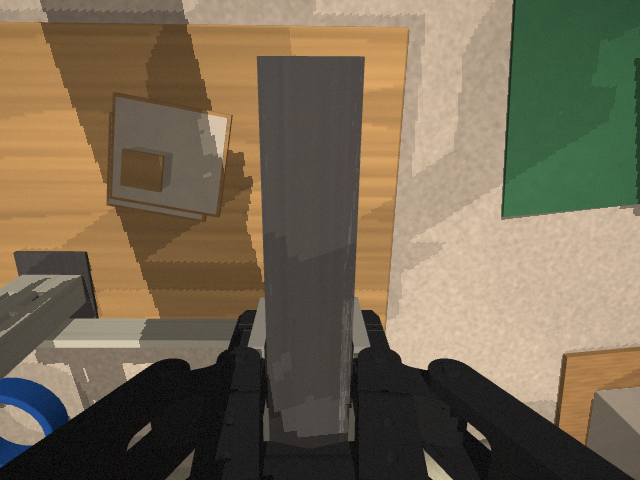

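View pics/s3c.png

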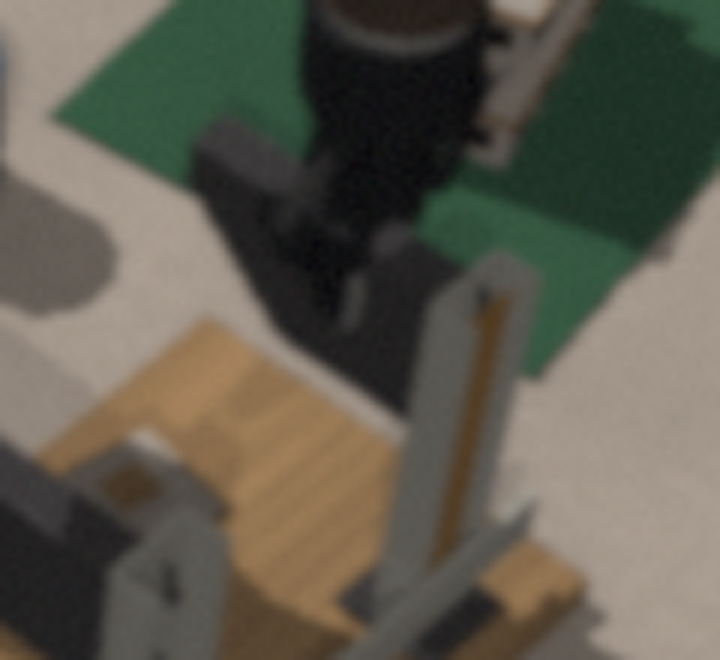

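No slip in the hand (front edge still at row 57), and the rear face is flush. I'll carry on pressing, watching the force.

move_arm(motion=[[10, [0.01, -0.005, 0.006], 0], [10, [0.015, -0.01, 0.012], 0], [10, [0.02, -0.01, 0.02], 0], [10, [0.02, -0.01, 0.028], 0], [10, [0.02, -0.01, 0.036], 0], [10, [0.02, -0.01, 0.044], 0], [10, [0.02, -0.01, 0.052], 0], [10, [0.02, -0.01, 0.06], 0], [10, [0.02, -0.01, 0.06], 0], [10, [0.02, -0.01, 0.06], 0]])

```text
clock: 33.2
eef_pos: [0.595, 0.2446, 0.1769]
tool_rot: [0.049, 0.999, 0.007, 0.009]
ft_force: [-6.3, 2.5, -0.3]
grip_width: 0.0234
```

```bash
python3 tgt.py .0 .129
```

```text
tcp [0.595  0.2446 0.1769] now gap 0.0013904789640804271 y err 0.0005198259790475082 h 0.13567212290459252
shift [-0.0256 -0.0123  0.1337] roll units 0.014404424901485413 F [-6.2813  2.4765 -0.3118] T [0.3402 1.0839 0.0189] gw 0.023370484651638112 33.2
F along push 6.496195772563725 Fy 1.84036085334321 Fz -0.31183807172509975
```

The peak has passed: force dropped and the height is now 0.1357. Going on.

move_arm(motion=[[10, [0, 0, 0.006], 0], [10, [0, -0.005, 0.012], 0], [10, [0, -0.005, 0.02], 0], [10, [0, -0.005, 0.028], 0], [10, [0, -0.005, 0.036], 0], [10, [0, -0.005, 0.044], 0], [10, [0, -0.005, 0.052], 0], [10, [0, -0.005, 0.06], 0], [10, [0, -0.005, 0.06], 0], [10, [0, -0.005, 0.06], 0]])

```text
clock: 34.2
eef_pos: [0.5949, 0.2437, 0.172]
tool_rot: [0.049, 0.999, 0.006, 0.008]
ft_force: [-5.2, 0.2, -0.9]
grip_width: 0.0234
```

```bash
python3 tgt.py .0 .129
```

```text
tcp [0.5949 0.2437 0.172 ] now gap 0.0013653662806032488 y err -0.00038874114709622757 h 0.13083005416067933
shift [-0.0268  0.0073  0.0371] roll units 0.008834367119054795 F [-5.2269  0.1903 -0.9385] T [ 0.2413  1.0842 -0.0275] gw 0.023372049676139907 34.2
F along push 5.219992186837389 Fy -0.32982002704864943 Fz -0.9385033085266732
```

move_arm(motion=[[10, [0, 0, 0.005], 0], [10, [0, 0, 0.01], 0], [10, [0, 0, 0.015], 0], [10, [0, 0, 0.02], 0], [10, [0, 0, 0.025], 0], [10, [0, 0, 0.03], 0], [10, [0, 0, 0.035], 0], [10, [0, 0, 0.04], 0], [10, [0, 0, 0.04], 0], [10, [0, 0, 0.04], 0]])

```text
clock: 35.2
eef_pos: [0.5957, 0.243, 0.1691]
tool_rot: [0.05, 0.999, 0.005, 0.008]
ft_force: [-0.8, 0.3, 2.2]
grip_width: 0.0235
```

```bash
python3 tgt.py .0 .129
```

```text
tcp [0.5957 0.243  0.1691] now gap 0.0005133801926818227 y err -0.0009881138809789576 h 0.1279066426636667
shift [-0.0106  0.02   -0.0215] roll units 0.002264782789865194 F [-0.7835  0.2972  2.2246] T [ 0.01   -0.0403  0.0148] gw 0.023510952215854686 35.2
F along push 0.8091250105023446 Fy 0.21790769360940218 Fz 2.2246335950024654
```

The x force vanished (strip snapped) and Fz is rising. One small press to confirm it has landed.

move_arm(motion=[[10, [0, 0.005, 0.006], 0], [10, [0, 0.01, 0.012], 0], [10, [0, 0.01, 0.018], 0], [10, [0, 0.01, 0.024], 0], [10, [0, 0.01, 0.03], 0], [10, [0, 0.01, 0.036], 0], [10, [0, 0.01, 0.04], 0], [10, [0, 0.01, 0.04], 0], [10, [0, 0.01, 0.04], 0], [10, [0, 0.01, 0.04], 0]])

```text
clock: 36.2
eef_pos: [0.5957, 0.2432, 0.1688]
tool_rot: [0.05, 0.999, 0.005, 0.008]
ft_force: [-4.0, -1.4, 10.8]
grip_width: 0.0233
```

```bash
python3 tgt.py .0 .129
```

```text
tcp [0.5957 0.2432 0.1688] now gap 0.0005634140165803325 y err -0.0008255695689239788 h 0.12758260702104812
shift [-0.0117  0.0168 -0.028 ] roll units -0.002284669126368044 F [-3.997  -1.423  10.8474] T [-0.4108  0.3087 -0.0979] gw 0.023265770744325173 36.2
F along push 3.8359023975367204 Fy -1.8129938088923352 Fz 10.847421380982482
```

Landed hard: 0.3 mm of movement for +8.6 N. Unloading the push before I let go.

move_arm(motion=[[10, [0, 0, -0.01], 0], [10, [0, 0, -0.02], 0], [10, [0.005, 0, -0.03], 0], [10, [0.01, 0, -0.04], 0], [10, [0.01, 0, -0.05], 0], [10, [0.01, 0, -0.06], 0], [10, [0.01, 0, -0.065], 0], [10, [0.01, 0, -0.065], 0], [10, [0.01, 0, -0.065], 0], [10, [0.01, 0, -0.065], 0]])

```text
clock: 37.2
eef_pos: [0.5947, 0.2434, 0.1691]
tool_rot: [0.05, 0.999, 0.005, 0.007]
ft_force: [3.8, 0.4, 2.1]
grip_width: 0.0235
```

```bash
python3 tgt.py .0 .129
```

```text
tcp [0.5947 0.2434 0.1691] now gap 0.0015053599336181042 y err -0.0007669849497637026 h 0.1279017135845062
shift [-0.0304  0.0155 -0.0214] roll units 0.0017678659268890822 F [3.8166 0.4119 2.145 ] T [-0.0583 -1.138  -0.0595] gw 0.02347597234721704 37.2
F along push -3.7567862684082027 Fy 0.7888779277900481 Fz 2.1450421077034485
```

move_arm(motion=[[10, [-0.01, 0, -0.01], 0], [10, [-0.012, 0, -0.02], 0], [10, [-0.012, 0, -0.03], 0], [10, [-0.012, 0, -0.035], 0], [10, [-0.012, 0, -0.035], 0], [10, [-0.012, 0, -0.035], 0], [10, [-0.012, 0, -0.035], 0], [10, [-0.012, 0, -0.035], 0], [10, [-0.012, 0, -0.035], 0], [10, [-0.012, 0, -0.035], 0]])

```text
clock: 38.2
eef_pos: [0.5947, 0.243, 0.1696]
tool_rot: [0.05, 0.999, 0.004, 0.006]
ft_force: [5.3, 1.0, -3.6]
grip_width: 0.0231
```

```bash
python3 tgt.py .0 .129
```

```text
tcp [0.5947 0.243  0.1696] now gap 0.0014771377546170666 y err -0.0011308988060820982 h 0.1283662667835071
shift [-0.0297  0.0227 -0.0121] roll units 0.0011441072036859623 F [ 5.3125  0.9594 -3.5945] T [ 0.1516 -1.2902  0.017 ] gw 0.02307542534077132 38.2
F along push -5.190932135983545 Fy 1.4822665663645442 Fz -3.5944740925655103
```

move_arm(motion=[[10, [-0.01, 0.005, 0], 0], [10, [-0.02, 0.01, 0], 0], [10, [-0.025, 0.01, 0], 0], [10, [-0.025, 0.01, 0], 0], [26, [-0.025, 0.01, 0], 0], [34, [-0.025, 0.01, 0], 0], [45, [-0.025, 0.01, 0], 0], [60, [-0.025, 0.01, 0], 0], [60, [-0.025, 0.01, 0], 0], [60, [-0.025, 0.01, 0], 0]])

```text
clock: 39.2
eef_pos: [0.596, 0.2437, 0.1711]
tool_rot: [0.049, 0.999, 0.005, 0.006]
ft_force: [-0.2, 0.3, -0.4]
grip_width: 0.0602
```

```bash
python3 tgt.py .0 .129;  python3 - <<'E'
from h import *
o,w=wcam(); cv2.imwrite("pics/w9.png",w["color"][:,:,::-1])
E
```

```text
tcp [0.596  0.2437 0.1711] now gap 0.0003298565780344778 y err -0.0003179485985487385 h 0.1298679361925269
shift [-0.0064  0.0062  0.0175] roll units 0.004422757029663178 F [-0.1516  0.2702 -0.4251] T [-0.0056  0.0072  0.0147] gw 0.06023328655531096 39.2
F along push 0.17768480065501718 Fy 0.25383923930123753 Fz -0.42507171447840264
```

View pics/w9.png

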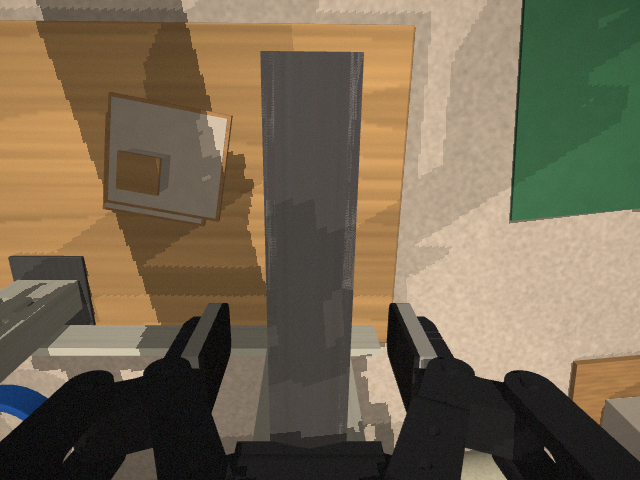

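Released and the bracket stays in place. Retracting straight up, then back.

move_arm(motion=[[70, [0, 0, -0.2], 0], [75, [0, 0, -0.7], 0], [75, [0, 0, -1.4], 0], [75, [0, 0, -2.2], 0], [75, [0, 0, -2.9], 0], [75, [0.6, 0, -3.2], 0], [75, [1.4, 0, -3.2], 0], [75, [2.2, 0, -3.2], 0], [75, [2.8, 0, -3.2], 0], [75, [3.0, 0, -3.2], 0]])

```text
clock: 40.25
eef_pos: [0.4422, 0.2572, 0.3308]
tool_rot: [0.049, 0.999, 0.005, 0.007]
ft_force: [-0.3, 1.1, -0.2]
grip_width: 0.0749
```

```bash
python3 - <<'E'
from h import *
print(get_obs()["clock"],get_obs()["ft_force"])
o,w=wcam(); cv2.imwrite("pics/w10.png",w["color"][:,:,::-1])
for n in ["scene","top"]:
    c=camera(n); cv2.imwrite(f"pics/{n}4.png",c["color"][:,:,::-1])
E
python3 crop.py pics/scene4.png 290 150 160 150 5 pics/s4c.png;python3 crop.py pics/top4.png 230 170 130 100 6 pics/t4c.png
```

```text
40.25 [-0.29505497  1.09855091 -0.21612505]
```

View pics/s4c.png

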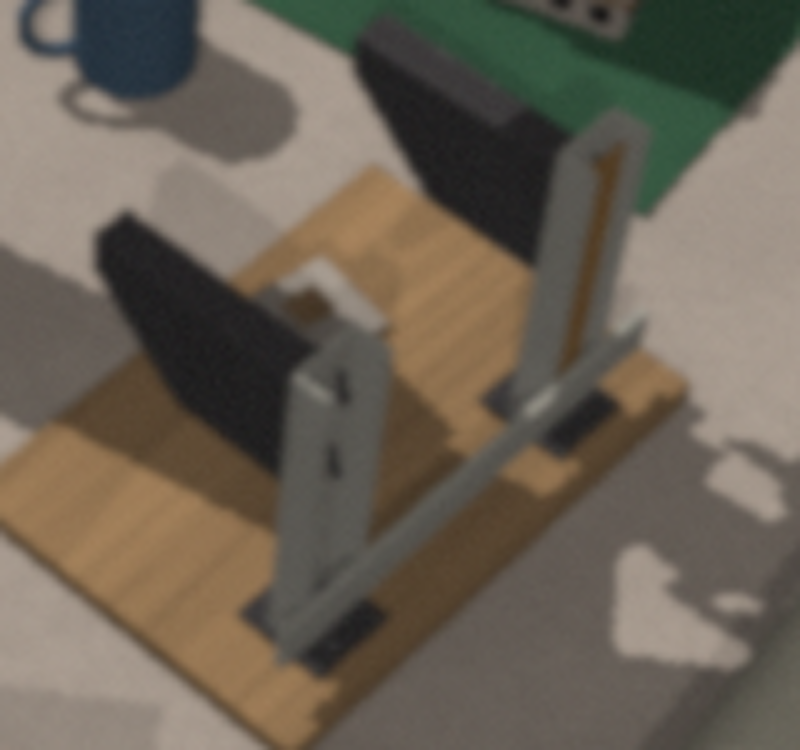

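View pics/t4c.png

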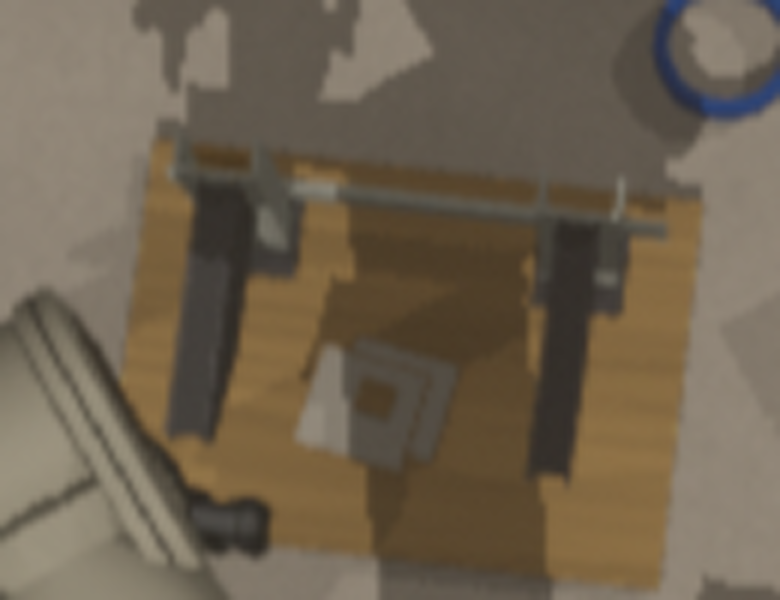

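View pics/w10.png

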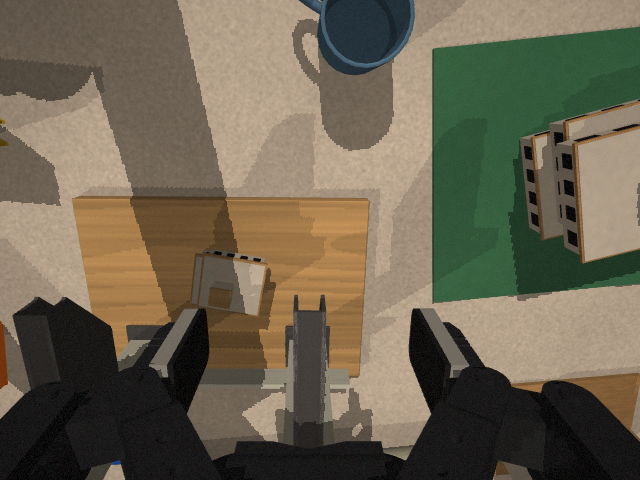

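In all three views the bracket hangs flush, level and parallel to the other one. The hand is clear and nothing else has moved. Handing in.

```bash
python3 - <<'E'
from workcell import *
print(job_done(), get_obs()["clock"])
E
```

```text
the job is handed in; nothing more can be done
the job is handed in; nothing more can be done
```

The black bracket is hanging on the bare upright, in the same slot rows as its neighbour, and I handed the job in at about 40 s. `job_done()` gave no verdict.

- **Regrasp:** On the first carry the last joint hit its limit and left the hand tilted 2.3°. I set the bracket down on a clear spot, reduced the tilt to about 0.9°, and picked it up again with the hand turned half round.
- **Going in:** I located the slots with the wrist camera and felt for the top row with a light push. The claws dropped in, and the rear face met the upright at about 8 N.
- **Pressing down:** The highest downward push I read while passing the strip was about 12 N. The sideways spring force then vanished, and the claws landed hard about 16 mm below where they went in. The last confirming press was about 15 N and moved the bracket only 0.3 mm.

**What my last checks showed**
- After I let go, the wrist, scene and top pictures showed the bracket flush, level and parallel to the other one. The gripper was clear and nothing else had been visibly moved.
- I had no direct reading of the locking strip, so "locked" rests on the forces and the hard stop. I did not pull on the bracket to test it.
- Sideways push rose to about 10 N while the strip was being passed, but stayed under the 10 N limit (8–9 N) in the readings while feeling for the slots. Forces were only read at the end of each one-second move, so short peaks in between were not seen.
- My camera estimate of the slot height (about 5 mm low, ±1.5 mm) disagreed with what I felt (about 1–2 mm low). I went by feel.

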